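# Set the wheel lock of a rover drive unit with the T-key

### The arm

A 6-joint arm with a two-finger parallel gripper is mounted at the origin on the work surface. World frame = base frame: x ahead of the robot, y to its left, z up, the work surface at z = 0. Lengths are in m, angles in rad, forces in N, time in s.
With the tool pointing down it reaches from about 0.375 to 0.9 m from the base axis. Payload 3.1 kg.
Tool frame: the origin (TCP) lies midway between the tips of the shut fingers; the grasp point (between the pads) lies 19 mm behind it; z points along the fingers, x is the direction in which the jaws open and shut, and the axes are right-handed (so a half turn about z gives the same grasp; the last joint's range is limited). The gripper opens to 87 mm and grips with 3 to 60 N. Pads are 19 mm wide; open, the fingers measure 117 mm over their backs; the gripper's body (75 mm by 190 mm) begins 51 mm behind the grasp point.
Start: joints at [0.993, 0.527, 1.433, -0, 1.181, -0.178], TCP at [0.243, 0.576, 0.223] pointing down, gripper open.
Joint ranges: [-3.08, 3.08], [-0.75, 2.2], [0.22, 2.44], [-1.43, 4.57], [0, 2.65], [-2.85, 2.85]. Speed limits (rad/s): [2.79, 2.79, 3.14, 3.14, 3.14, 3.14].

### API

Orientations are given as a unit quaternion [x, y, z, w].
In Python, from rig import * gives the robot as it stands.
- The arm moves only by the tool drive_tool, never from a script. Its argument "plan" is a list of rows, each an object with "offset": the shift along the tool's x, y, z in cm, a list of three; "delta_rot": the turn, a rotation vector about the tool's x, y, z in degrees, a list of three; "jaw": the finger opening in cm, from 0 to 8.7. In form: [{"offset": [dx, dy, dz], "delta_rot": [wx, wy, wz], "jaw": jaw}, ...]. A call has exactly 8 rows; each row is the pose to reach, as a shift and turn from the pose commanded when the call began, along the tool's axes at that moment; what a row does not reach only later rows make up. A row lasts 1/12 s, in which the tool goes at most 41.7 mm and 7.16 degrees, less where a joint would pass 70% of its speed; a pose out of reach is approached as far as the arm can. A call with a gripper value outside its range is refused whole. The fingers move at their own pace and stop on an object; "squeeze" is the grip in N (left out, the last holds). Time passes only in rows, so rows that repeat a pose let the fingers close, or fill a call up. It gives the time, the measured TCP pose, the force and the opening at its end, in the units of the state.
- get_obs(): the state, without advancing time (a new reading comes with each control period).
- camera(name): name is "side" or "top" or "wrist"; returns the picture (480x640x3 uint8, red, green, blue); there is no depth.
- calibration(name): a dict with "K" (3x3 intrinsics, pixels), "pose" (4x4, takes a point from camera to world coordinates); the wrist camera has in their place "tool_from_camera" (4x4, takes a point from camera to tool coordinates, whose origin is the TCP and whose axes are the tool frame's). Camera axes: x right, y down, z forward; pixel columns grow to the right and rows downward; lengths in m; the calibration is good to about 2 mm. A picture is of the moment at which its call begins: read the wrist's pose just before it. calibration takes no time and is no camera call.
- hand_in(): hands the job in, once; it reports no verdict.
The state is a dict: "time": time; "q": joint angles; "joint_velocities": joint speeds; "joint_torque": joint torques, N m; "position": TCP position; "tool_rot": TCP orientation; "ft_force": force on the tool from outside, world axes, zero at the start; "moment": the same for the moment, N m; "grip_width": finger opening in m.
Only numpy, scipy, OpenCV 4.12 (cv2) and the standard library are available. Lean on these libraries where they do the work, as an engineer would, in place of code of your own. Each camera call takes 0.05 s, during which the arm holds its last target.

### The job

Take the red-handled T-key out of its blue stand, lower it down the square shaft of the grey drive unit, feel its socket onto the brass stem at the bottom and turn the stem clockwise until it meets its stop and the red pointer is at the green dot. Work gently: press and turn lightly (the key may never be pushed on, or turned against the stop, hard), then draw the key out, stand it fully home and upright in its stand again and let go, leaving the other things on the table where they are.

Things in the scene. Friction and masses are not known exactly. Their poses are not given: they have to be found in the camera images.
- module: Grey drive unit, 130 (x) x 104 (y) x 120 mm high, fixed, with an orange-framed square shaft opening in its top and a black wheel on its +y side (124 mm diameter, top 128 mm above the table, reaching 100 mm from the shaft's axis). Origin: on the table under the shaft's axis; z up. The shaft is 44 mm square, upright, its sides along the unit's x and y.
- shaft_mouth (a point): Centre of the shaft's opening, 120 mm above the table; axes as the drive unit's. The brass stem's nose is 76 to 84 mm below it, different in each unit: feel for it. A key with the wrong heading rests on the stem's square (its rim 82 to 90 mm below the mouth); turned a little under a light push it drops 12 mm until its rim is on the stem's washer, 94 to 102 mm below.
- shaft_foot (a point): Point on the shaft's axis 100 mm below its mouth. Here, within 1 mm of the axis, stands the brass stem: 14 mm square and 12 mm high under a 6 mm high cone nose (7 to 14 mm diameter), on a sprung 42 mm washer (4 N per mm, 3 mm). Its heading is preset 0.2 to 1.37 rad round from square with the shaft (never square; not measured: feel). It turns stiffly (0.06 N m).
- lock_pointer (a joint): Red pointer on the drive unit's top, 44 mm from the shaft towards the unit's +x, geared 1:1 to the stem: how far the stem has been turned clockwise seen from above, 0 at the start (black dot), 0.8 rad at the hard stop (green dot). Both stay where they are left. Keep the push on the stem under 20 N and the turning moment at the stop under 0.15 N m.
- stand: Blue key stand, 80 x 80 x 50 mm on a black 100 x 100 x 6 mm foot, fixed. Origin: underside centre, z up. In its middle is an upright pocket, 29 mm square, with a flared guide at its mouth (46 mm wide at its top, 63 mm above the table; the pocket proper starts at 50 mm), its floor 8 mm above the table; sides along the stand's x and y.
- key_grip (a point): Centre of the T-key's red crossbar, the place to grasp: 16 mm thick (x), 90 mm long (y), 20 mm high (z); z points up the key. A 12 mm steel shank runs down from it to a square socket, 24 mm wide and 20 mm high, whose rim is 150 mm below this point. Key about 0.22 kg. It starts upright in its stand, square with it.
- key_tip (a point): Middle of the socket's rim, the T-key's lower end, 150 mm below key_grip. The hole is 16 mm square, sides along the key's x and y, and swallows the whole 18 mm stem. It slips over the stem within about 0.15 rad of the stem's heading (any of its four), so it has up to 0.15 rad of play either way when turning.
- wheel_a: Loose wheel, 90 mm diameter, 32 mm high, lying flat; origin at the middle of its underside. A bystander.
- wheel_b: Second loose wheel, 90 mm diameter, 32 mm high, lying flat; origin at the middle of its underside. A bystander.
- gear_motor: White gear motor, 70 x 50 x 46 mm with a 44 mm round grey end; origin at the middle of its underside. A bystander.
- beam: Aluminium beam, 150 x 20 x 12 mm; origin at the middle of its underside. A bystander.
- gear: Black gear wheel, 58 mm diameter, 16 mm high; origin at the middle of its underside. A bystander.
- driver: Yellow screwdriver, 170 mm long; origin at the middle of its underside. A bystander.
There are look-alikes about, which are no part of the job. Of the things that look like the stand, take the one that is nearest to the robot's base at the start. What is shaped like the module but pink is not meant.

How it is judged:
By the outcome, as a careful person would: the job done as asked, in the order asked, and still so for the second after the job is handed in, with the robot touching nothing.
It also fails if it takes over 72 s, if anything falls off the work surface, if the arm or the gripper's body presses on something with over 40 N, if the wrist force passes 120 N, or if a joint passes its speed limit or range.

## Working session

There is one attempt and no reset: what is moved stays moved. The work goes in short steps, Python scripts to look and compute and a tool call to move; the robot and the scene stay as the last step left them, time stands still between calls to the robot, and variables do not carry over. Pictures are saved under pics/ and viewed, and the job is handed in when it is done.

Besides the shell and the picture viewer there is one more tool, called as a command line: name --argument value ..., lists and objects as JSON in quotes. drive_tool: Moves the arm, as the interface text tells. Its arguments: {"type":"object","properties":{"plan":{"type":"array","items":{"type":"object","properties":{"offset":{"type":"array","items":{"type":"number"}},"delta_rot":{"type":"array","items":{"type":"number"}},"jaw":{"type":"number"}}}},"squeeze":{"type":"number"}},"required":["plan"]}

```bash
mkdir -p pics; ls; python3 - <<'E'
from rig import *
import cv2
o=get_obs();print({k:(v if not hasattr(v,'tolist') else v.tolist()) for k,v in o.items()})
for n in["side","top","wrist"]:
    im=camera(n);cv2.imwrite(f"pics/{n}0.png",im[:,:,::-1]);print(n,calibration(n))
E
```

```text
pics
{'time': 0.0, 'q': [0.9924867472158493, 0.5284782006511353, 1.433849400820642, -2.3912573919942316e-05, 1.1814331308992407, -0.1784717704351912], 'joint_velocities': [-1.1016084384053257e-07, 0.0007257376580109251, -0.0006333328073110604, -0.0015911103737732454, 0.00031859149069247256, -0.0004960047092494855], 'joint_torque': [-6.281765081439517e-05, -44.005411863327026, -17.659193873405457, 0.0632535363547504, 0.058349407045170665, -0.00018509274923417252], 'position': [0.2428574759129622, 0.5751076852789213, 0.22158108595089082], 'tool_rot': [0.8334443393043873, 0.5526023507173023, -0.0009911067004929972, 0.00043928429644705334], 'ft_force': [0.01833378026194461, -0.5578806757371659, 0.834727908198727], 'moment': [-0.04771715079638624, -0.04630886152088675, 0.042888160939993696], 'grip_width': 0.08660743065785008}
side {'K': array([[485.6789245 ,   0.        , 318.91776378],
       [  0.        , 485.6789245 , 252.50358259],
       [  0.        ,   0.        ,   1.        ]]), 'pose': array([[ 0.72674812, -0.516994  ,  0.45227688, -0.0393102 ],
       [-0.68681817, -0.55732533
[... 400 characters left out ...]
984645,  0.00738028,  0.01589343,  0.00243295],
       [-0.0169703 , -0.18173438, -0.98320121,  1.5828145 ],
       [ 0.        ,  0.        ,  0.        ,  1.        ]])}
wrist {'K': array([[339.07838805,   0.        , 321.61743755],
       [  0.        , 339.07838805, 240.92732426],
       [  0.        ,   0.        ,   1.        ]]), 'tool_from_camera': array([[ 9.99998107e-01, -6.30893642e-06,  1.94566964e-03,
         9.35187681e-04],
       [-5.70864065e-04,  9.55033132e-01,  2.96498551e-01,
        -8.28661615e-02],
       [-1.86004956e-03, -2.96499100e-01,  9.55031321e-01,
        -1.61322629e-01],
       [ 0.00000000e+00,  0.00000000e+00,  0.00000000e+00,
         1.00000000e+00]])}
```

View pics/side0.png

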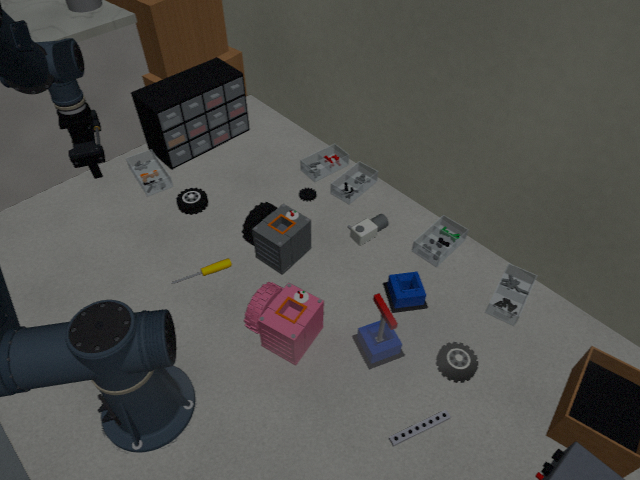

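View pics/top0.png

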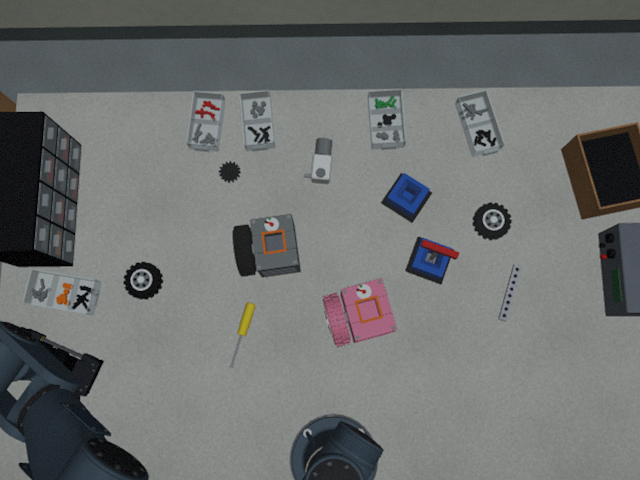

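View pics/wrist0.png

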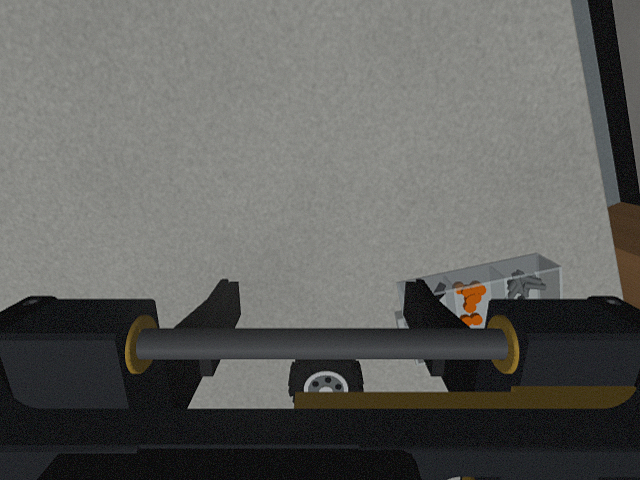

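The side view shows the key in the nearer blue stand at about (378,340), with the bar at (385,310). The grey unit is at (283,235). In the top view the bar is at (440,249), the stand at (430,260) and the grey shaft at (273,243).

```bash
cat > h.py <<'E'
import numpy as np, cv2
from rig import *
from scipy.spatial.transform import Rotation as R
def ray(n,uv):
    c=calibration(n);T=c["pose"];d=T[:3,:3]@np.linalg.inv(c["K"])@np.array([uv[0],uv[1],1.]);return T[:3,3],d
def wray(pose,uv):
    c=calibration("wrist");T=pose@c["tool_from_camera"];return T[:3,3],T[:3,:3]@np.linalg.inv(c["K"])@np.array([uv[0],uv[1],1.])
def tpose(o):
    T=np.eye(4);T[:3,:3]=R.from_quat(o["tool_rot"]).as_matrix();T[:3,3]=o["position"];return T
def onz(r,z):
    o,d=r;return o+d*(z-o[2])/d[2]
def tri(r1,r2):
    A=[];b=[]
    for o,d in(r1,r2):
        d=d/np.linalg.norm(d);P=np.eye(3)-np.outer(d,d);A.append(P);b.append(P@o)
    return np.linalg.lstsq(np.vstack(A),np.hstack(b),rcond=None)[0]
def proj(n,p):
    c=calibration(n);T=np.linalg.inv(c["pose"]);q=c["K"]@(T[:3,:3]@p+T[:3,3]);return q[:2]/q[2]
def blobs(im,lo,hi,amin=15,roi=None):
    hsv=cv2.cvtColor(im,cv2.COLOR_RGB2HSV);m=cv2.inRange(hsv,np.array(lo),np.array(hi))
    if roi:
        k=np.zeros_like(m);x0,y0,x1,y1=roi;k[y0:y1,x0:x1]=1;m=m*k
    cs,_=cv2.findContours(m,cv2.RETR_EXTERNAL,cv2.CHAIN_APPROX_NONE)
    return m,[c for c in sorted(cs,key=cv2.contourArea,reverse=True) if cv2.contourArea(c)>=amin]
E
python3 - <<'E'
from h import *
im={n:cv2.imread(f"pics/{n}0.png")[:,:,::-1].copy() for n in("top","side")}
for n,roi in(("top",(405,225,470,290)),("side",(345,280,410,370))):
    for nm,lo,hi in(("red",(0,150,90),(6,255,255)),("red2",(172,150,90),(180,255,255)),("blue",(105,120,40),(130,255,255))):
        m,cs=blobs(im[n],lo,hi,10,roi)
        for c in cs[:2]:
            print(n,nm,cv2.contourArea(c),cv2.minAreaRect(c))
for n,roi in(("top",(255,225,292,262)),("side",(260,205,310,245))):
    m,cs=blobs(im[n],(7,120,80),(20,255,255),5,roi)
    for c in cs[:3]:
        print(n,"or",cv2.contourArea(c),cv2.minAreaRect(c),onz(ray(n,cv2.minAreaRect(c)[0]),0.12))
for n,r in(("top",(400,160,470,290)),("top",(225,205,310,285)),("side",(340,265,440,370)),("side",(235,190,325,280))):
    x0,y0,x1,y1=r;c=cv2.resize(im[n][y0:y1,x0:x1],None,fx=6,fy=6,interpolation=cv2.INTER_CUBIC)[:600,:800]
    cv2.imwrite(f"pics/z_{n}_{x0}.png",c[:,:,::-1])
E
```

```text
top red 179.0 ((439.56201171875, 248.70436096191406), (37.59173583984375, 6.065938949584961), 19.98310661315918)
top blue 617.0 ((431.1969909667969, 258.275390625), (33.39295196533203, 33.55936050415039), 19.440034866333008)
side red 131.5 ((385.0259094238281, 308.9015197753906), (35.12700271606445, 5.614562034606934), 59.74356460571289)
side blue 481.5 ((398.5, 294.0), (28.0, 21.0), 90.0)
side blue 423.5 ((379.60003662109375, 335.6999816894531), (32.199378967285156, 30.857736587524414), 63.43495178222656)
top or 464.0 ((273.4399719238281, 241.57998657226562), (22.203153610229492, 22.76883888244629), 81.8698959350586) [0.52707455 0.14482464 0.12      ]
side or 285.5 ((281.1910095214844, 223.494384765625), (22.89595603942871, 17.38396644592285), 32.0053825378418) [0.52932635 0.14166765 0.12      ]
```

```bash
python3 - <<'E'
from h import *
im={n:cv2.imread(f"pics/{n}0.png")[:,:,::-1].copy() for n in("top","side")}
print("key tri",tri(ray("top",(439.56,248.7)),ray("side",(385.03,308.9))),onz(ray("top",(439.56,248.7)),.165),onz(ray("side",(385.03,308.9)),.162))
def ends(n,c,wh,a):
    a=np.radians(a);u=np.array([np.cos(a),np.sin(a)])*wh/2;return c-u,c+u
for n,c,w,a,z in(("top",np.array([439.56,248.7]),37.6,19.98,.166),("side",np.array([385.03,308.9]),35.1,59.74,.162)):
    e=[onz(ray(n,p),z) for p in ends(n,c,w,a)];d=e[1]-e[0];print(n,e,np.linalg.norm(d),np.degrees(np.arctan2(d[1],d[0])))
a,b=ends("top",np.array([273.44,241.58]),22,-8.13)
e=[onz(ray("top",p),.12) for p in(a,b)];d=e[1]-e[0];print("shaft ang",np.degrees(np.arctan2(d[1],d[0])),np.linalg.norm(d))
def z(n,r,nm):
    x0,y0,x1,y1=r;c=cv2.resize(im[n][y0:y1,x0:x1],None,fx=6,fy=6,interpolation=cv2.INTER_CUBIC)[:600,:800]
    return c
a=z("top",(400,220,480,295),0);b=z("top",(225,205,310,285),0)
a=cv2.copyMakeBorder(a,0,600-a.shape[0],0,0,cv2.BORDER_CONSTANT)[:, :]
b=cv2.copyMakeBorder(b,0,600-b.shape[0],0,0,cv2.BORDER_CONSTANT)
o=cv2.resize(np.hstack([a,b]),None,fx=.8,fy=.8);cv2.imwrite("pics/zt.png",o[:,:,::-1]);print(o.shape)
E
```

```text
key tri [ 0.50044699 -0.25420594  0.16211707] [ 0.49799411 -0.25224659  0.165     ] [ 0.50267064 -0.25528841  0.162     ]
top [array([ 0.51355987, -0.2110502 ,  0.166     ]), array([ 0.48213681, -0.29288392,  0.166     ])] 0.08765937616230972 -111.00612714836505
side [array([ 0.51932239, -0.21308665,  0.162     ]), array([ 0.4868018 , -0.29550595,  0.162     ])] 0.08860320882827047 -111.53294902160779
shaft ang -82.14930528156029 0.053886024471055956
(480, 792, 3)
```

View pics/zt.png

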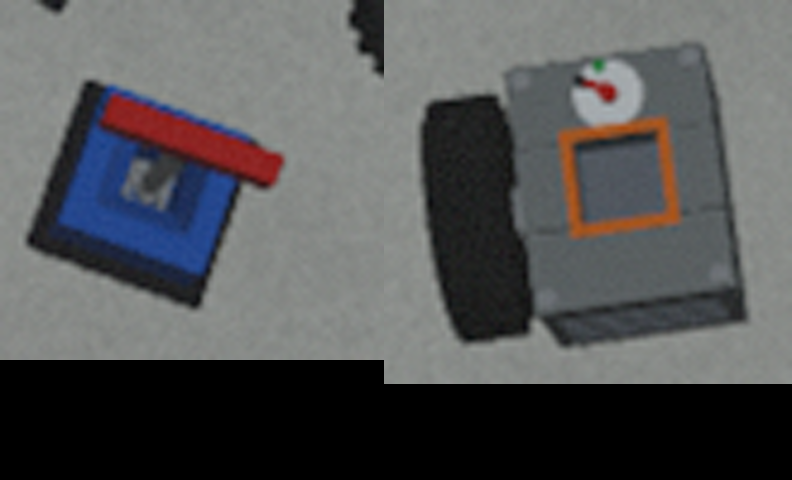

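drive_tool --plan '[{"offset": [-3,4,0],"delta_rot": [0,0,6],"jaw": 8.7},{"offset": [-5.5,7.3,0],"delta_rot": [0,0,12],"jaw": 8.7},{"offset": [-8,10.6,0],"delta_rot": [0,0,18],"jaw": 8.7},{"offset": [-10.5,13.9,0],"delta_rot": [0,0,24],"jaw": 8.7},{"offset": [-13,17.2,0],"delta_rot": [0,0,30],"jaw": 8.7},{"offset": [-15.5,20.5,0],"delta_rot": [0,0,36],"jaw": 8.7},{"offset": [-18,23.8,0],"delta_rot": [0,0,42],"jaw": 8.7},{"offset": [-20.5,27.1,0],"delta_rot": [0,0,48],"jaw": 8.7}]'

```text
time: 0.82
position: [0.4103, 0.2851, 0.2225]
tool_rot: [0.987, 0.163, -0.0, 0.0]
ft_force: [0.5, -0.8, -1.0]
grip_width: 0.087
```

```bash
cat >> h.py <<'E'
def st():
    o=get_obs();T=tpose(o);yaw=np.degrees(np.arctan2(T[1,0],T[0,0]))
    print("t%.2f"%o["time"],"pos",np.round(T[:3,3],4),"yaw %.2f"%yaw,"zax",np.round(T[:3,2],4),"F",np.round(o["ft_force"],2),"M",np.round(o["moment"],3),"w%.4f"%o["grip_width"]);return o,T,yaw
def go(x,y,z,yaw):
    o,T,y0=st();d=T[:3,:3].T@(np.array([x,y,z])-T[:3,3]);Rt=R.from_euler("z",yaw,degrees=True).as_matrix()@np.diag([1,-1,-1.])
    rv=R.from_matrix(T[:3,:3].T@Rt).as_rotvec(degrees=True);print("offset cm",np.round(d*100,2),"rot",np.round(rv,2))
E
python3 -c "
from h import *
go(.539,.061,.17,7.9)"
```

```text
t0.82 pos [0.4103 0.2851 0.2225] yaw 18.81 zax [-2.e-04 -1.e-04 -1.e+00] F [ 0.46 -0.81 -0.98] M [-0.046 -0.02  -0.058] w0.0870
offset cm [ 4.96 25.37  5.25] rot [0.000e+00 1.000e-02 1.091e+01]
```

drive_tool --plan '[{"offset": [0.7,3.6,0],"delta_rot": [0,0,5],"jaw": 8.7},{"offset": [1.4,7.2,0.5],"delta_rot": [0,0,10.9],"jaw": 8.7},{"offset": [2.1,10.8,1.2],"delta_rot": [0,0,10.9],"jaw": 8.7},{"offset": [2.8,14.4,2],"delta_rot": [0,0,10.9],"jaw": 8.7},{"offset": [3.5,18,3],"delta_rot": [0,0,10.9],"jaw": 8.7},{"offset": [4.2,21.6,4.5],"delta_rot": [0,0,10.9],"jaw": 8.7},{"offset": [4.96,25.4,5.25],"delta_rot": [0,0,10.9],"jaw": 8.7},{"offset": [4.96,25.4,5.25],"delta_rot": [0,0,10.9],"jaw": 8.7}]'

```text
time: 1.48
position: [0.5437, 0.0572, 0.1685]
tool_rot: [0.998, 0.069, 0.001, 0.001]
ft_force: [0.8, 0.1, 0.6]
grip_width: 0.0875
```

```bash
python3 -c "
from h import *
o,T,y=st()
im=camera('wrist');np.save('w1.npy',im);np.save('w1T.npy',T);cv2.imwrite('pics/w1.png',im[:,:,::-1])
st()"
```

```text
t1.48 pos [0.5437 0.0572 0.1685] yaw 7.87 zax [ 0.0025 -0.0026 -1.    ] F [0.78 0.1  0.61] M [-0.059  0.011 -0.048] w0.0875
t1.53 pos [0.5415 0.0599 0.1689] yaw 7.89 zax [-2.e-04 -4.e-04 -1.e+00] F [-1.25  0.17 -0.42] M [0.004 0.065 0.039] w0.0869
```

View pics/w1.png

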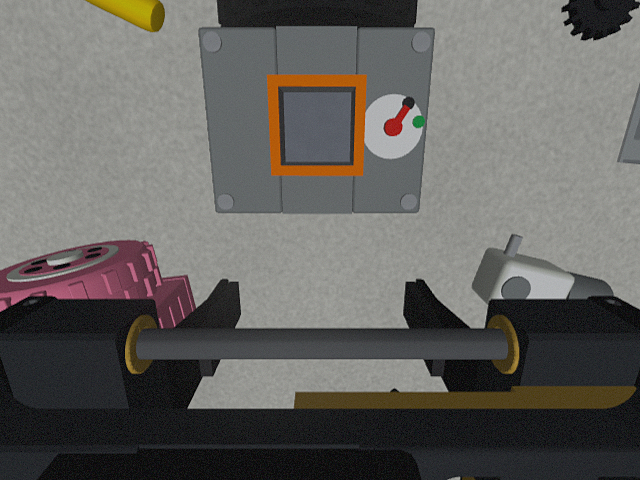

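The wrist picture shows the orange frame around (317,125) and the dial at (393,127), with the pointer at the black dot at upper right. The stem isn't visible through the shaft, so I'll have to feel for it. I'll measure the frame now that the arm has settled.

```bash
python3 -c "
from h import *
o,T,y=st()
im=camera('wrist');cv2.imwrite('pics/w2.png',im[:,:,::-1])
m,cs=blobs(im,(7,150,80),(20,255,255),200,(240,50,390,200))
r=cv2.minAreaRect(cs[0]);b=cv2.boxPoints(r);print(r)
P=np.array([onz(wray(T,p),.12)[:2] for p in b]);print(P,P.mean(0))
for i in range(4):
  d=P[(i+1)%4]-P[i];print(np.linalg.norm(d),np.degrees(np.arctan2(d[1],d[0])))
# inner hole
hc=cv2.findContours(m,cv2.RETR_CCOMP,cv2.CHAIN_APPROX_NONE);
for c,h in zip(hc[0],hc[1][0]):
  if h[3]>=0 and cv2.contourArea(c)>500: r=cv2.minAreaRect(c);q=np.array([onz(wray(T,p),.12)[:2] for p in cv2.boxPoints(r)]);print('inner',r,q.mean(0))
cv2.imwrite('pics/w2m.png',m[:250])
"
```

```text
t1.53 pos [0.5415 0.0599 0.1689] yaw 7.89 zax [-2.e-04 -4.e-04 -1.e+00] F [-1.25  0.17 -0.42] M [0.004 0.065 0.039] w0.0869
((320.0, 130.5), (99.0, 98.0), 90.0)
[[0.49741329 0.16796893]
 [0.55238429 0.17561571]
 [0.56232388 0.12086545]
 [0.50264399 0.11255836]] [0.52869137 0.14425212]
0.05550030224695118 7.919346174357284
0.05564518160186148 -79.71034796126585
0.06025526401935383 -172.07568245485325
0.055656908527901186 95.39268191387693
inner ((320.0, 131.5), (79.0, 78.0), 90.0) [0.52871199 0.14410585]
```

```bash
python3 -c "
from h import *
go(.5,-.253,.225,-21)"
```

```text
t1.58 pos [0.54   0.0618 0.1693] yaw 8.00 zax [-1.5e-03  4.0e-04 -1.0e+00] F [-0.14  0.17  0.21] M [-0.049  0.027  0.006] w0.0871
offset cm [-8.35 30.61 -5.58] rot [-2.0e-02  9.0e-02  2.9e+01]
```

drive_tool --plan '[{"offset": [-0.3,1.5,-3],"delta_rot": [0,0,3],"jaw": 8.7},{"offset": [-1.2,5,-5],"delta_rot": [0,0,7],"jaw": 8.7},{"offset": [-2.2,8.5,-5.6],"delta_rot": [0,0,11],"jaw": 8.7},{"offset": [-3.2,12,-5.6],"delta_rot": [0,0,16],"jaw": 8.7},{"offset": [-4.2,15.5,-5.6],"delta_rot": [0,0,21],"jaw": 8.7},{"offset": [-5.2,19,-5.6],"delta_rot": [0,0,26],"jaw": 8.7},{"offset": [-6.2,22.5,-5.6],"delta_rot": [0,0,29],"jaw": 8.7},{"offset": [-7.2,26,-5.6],"delta_rot": [0,0,29],"jaw": 8.7}]'

```text
time: 2.25
position: [0.5049, -0.2038, 0.2265]
tool_rot: [0.984, -0.18, -0.0, -0.0]
ft_force: [0.7, 0.4, 0.8]
grip_width: 0.0871
```

```bash
python3 -c "
from h import *
go(.5,-.253,.225,-21)
camera('wrist')
o,T,y=st()
im=camera('wrist');np.save('w3T.npy',T);cv2.imwrite('pics/w3.png',im[:,:,::-1])
st()"
```

```text
t2.25 pos [ 0.5049 -0.2038  0.2265] yaw -20.78 zax [-1.e-04  6.e-04 -1.e+00] F [0.66 0.39 0.78] M [-0.105  0.037  0.014] w0.0871
offset cm [1.29 4.77 0.15] rot [-0.03  0.02  0.22]
t2.30 pos [ 0.5053 -0.2114  0.2268] yaw -20.90 zax [ 0.0014 -0.0065 -1.    ] F [ 0.13 -4.19  0.93] M [-0.351  0.044  0.011] w0.0870
t2.35 pos [ 0.5056 -0.208   0.2266] yaw -21.01 zax [ 0.0016 -0.0028 -1.    ] F [ 0.33 -0.24 -0.07] M [-0.037  0.098 -0.006] w0.0867
```

View pics/w3.png

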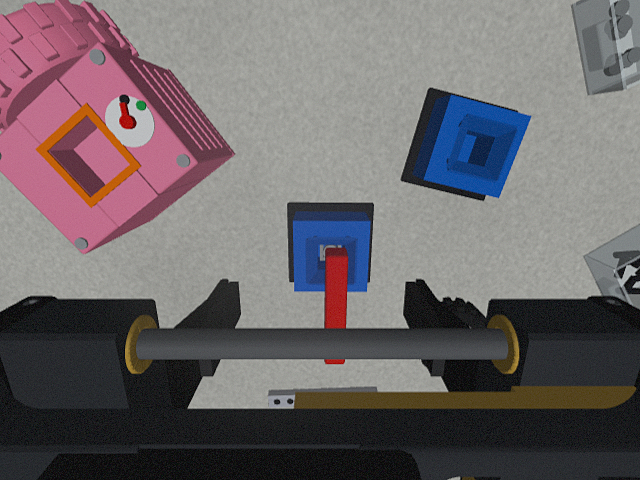

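The bar runs from about (336,250) down to (336,363), in line with the tool's y axis. The stand is centred at about (330,250). I'll measure the bar's centreline and its far end.

```bash
python3 -c "
from h import *
o,T,y=st()
im=camera('wrist')
hsv=cv2.cvtColor(im,cv2.COLOR_RGB2HSV)
m=((hsv[:,:,0]<7)|(hsv[:,:,0]>173))&(hsv[:,:,1]>150)&(hsv[:,:,2]>60)
for r in range(236,372,8):
  x=np.where(m[r,280:400])[0]+280
  if len(x)>4:
    c=(x[0]+x[-1])/2; a=onz(wray(T,(x[0],r)),.168);b=onz(wray(T,(x[-1]+1,r)),.168);p=(a+b)/2
    print(r,x[0],x[-1],'V',int(hsv[r,int(c),2]),np.round(p[:2],4),'w %.4f'%np.linalg.norm(a-b), np.round(T[:3,:3].T@(p-T[:3,3]),4))
rr=np.where(m[:,320:350].sum(1)>5)[0];print(rr.min(),rr.max())
# stand centre: blue top
m2,cs=blobs(im,(105,120,40),(130,255,255),200,(280,195,385,295));r=cv2.boundingRect(cs[0]);print(r)
st()"
```

```text
t2.35 pos [ 0.5056 -0.208   0.2266] yaw -21.01 zax [ 0.0016 -0.0028 -1.    ] F [ 0.33 -0.24 -0.07] M [-0.037  0.098 -0.006] w0.0867
260 327 348 V 110 [ 0.5158 -0.2108] w 0.0152 [ 0.0104 -0.0012  0.0587]
268 327 348 V 165 [ 0.5138 -0.2164] w 0.0153 [0.0105 0.0048 0.0587]
276 327 348 V 164 [ 0.5117 -0.222 ] w 0.0154 [0.0106 0.0108 0.0587]
284 327 348 V 165 [ 0.5096 -0.2278] w 0.0156 [0.0107 0.0169 0.0587]
292 327 348 V 163 [ 0.5074 -0.2336] w 0.0157 [0.0108 0.0231 0.0587]
300 327 347 V 167 [ 0.5049 -0.2394] w 0.0151 [0.0105 0.0294 0.0587]
308 327 347 V 170 [ 0.5027 -0.2454] w 0.0152 [0.0106 0.0359 0.0587]
316 327 347 V 164 [ 0.5005 -0.2516] w 0.0153 [0.0107 0.0424 0.0587]
324 327 347 V 164 [ 0.4982 -0.2578] w 0.0154 [0.0108 0.049  0.0588]
364 326 345 V 165 [ 0.4851 -0.29  ] w 0.0153 [0.0102 0.0837 0.0588]
253 367
(294, 215, 78, 80)
t2.40 pos [ 0.5053 -0.2052  0.2263] yaw -20.95 zax [ 4.e-04  1.e-04 -1.e+00] F [ 0.01  1.12 -0.32] M [-0.052  0.108 -0.011] w0.0869
```

drive_tool --plan '[{"offset": [0.5,2.2,0],"delta_rot": [0,0,0],"jaw": 8.7},{"offset": [1.0,4.5,0],"delta_rot": [0,0,0],"jaw": 8.7},{"offset": [1.15,4.7,1.5],"delta_rot": [0,0,0],"jaw": 8.7},{"offset": [1.15,4.7,2.5],"delta_rot": [0,0,0],"jaw": 6},{"offset": [1.15,4.7,2.5],"delta_rot": [0,0,0],"jaw": 6},{"offset": [1.15,4.7,2.5],"delta_rot": [0,0,0],"jaw": 6},{"offset": [1.15,4.7,2.5],"delta_rot": [0,0,0],"jaw": 6},{"offset": [1.15,4.7,2.5],"delta_rot": [0,0,0],"jaw": 6}]'

```text
time: 3.07
position: [0.5001, -0.2514, 0.2016]
tool_rot: [0.984, -0.18, 0.0, 0.0]
ft_force: [0.2, -0.7, -0.1]
grip_width: 0.0636
```

```bash
python3 -c "
from h import *
go(.4997,-.2533,.139,-21)"
```

```text
t3.07 pos [ 0.5001 -0.2514  0.2016] yaw -20.72 zax [ 5.e-04 -2.e-04 -1.e+00] F [ 0.17 -0.65 -0.14] M [-0.06   0.111 -0.022] w0.0636
offset cm [0.03 0.19 6.26] rot [ 0.   -0.03  0.28]
```

drive_tool --plan '[{"offset": [0,0.2,2],"delta_rot": [0,0,0.2],"jaw": 6},{"offset": [0,0.2,4],"delta_rot": [0,0,0.2],"jaw": 6},{"offset": [0,0.2,6],"delta_rot": [0,0,0.2],"jaw": 6},{"offset": [0,0.2,6.2],"delta_rot": [0,0,0.2],"jaw": 6},{"offset": [0,0.2,6.2],"delta_rot": [0,0,0.2],"jaw": 1},{"offset": [0,0.2,6.2],"delta_rot": [0,0,0.2],"jaw": 1},{"offset": [0,0.2,6.2],"delta_rot": [0,0,0.2],"jaw": 1},{"offset": [0,0.2,6.2],"delta_rot": [0,0,0.2],"jaw": 1}]' --squeeze 35

```text
time: 3.73
position: [0.4998, -0.2549, 0.1405]
tool_rot: [0.983, -0.182, 0.001, 0.001]
ft_force: [-0.1, -0.1, 1.1]
grip_width: 0.0408
```

```bash
python3 -c "
from h import *
st()
im=camera('wrist');cv2.imwrite('pics/w4.png',im[:,:,::-1]);st()"
```

```text
t3.73 pos [ 0.4998 -0.2549  0.1405] yaw -21.00 zax [ 0.0022 -0.0018 -1.    ] F [-0.11 -0.09  1.11] M [-0.085  0.06  -0.022] w0.0408
t3.78 pos [ 0.4996 -0.2548  0.1403] yaw -21.00 zax [ 0.0019 -0.0015 -1.    ] F [-0.05  0.09  0.13] M [-0.084  0.113 -0.018] w0.0365
```

View pics/w4.png

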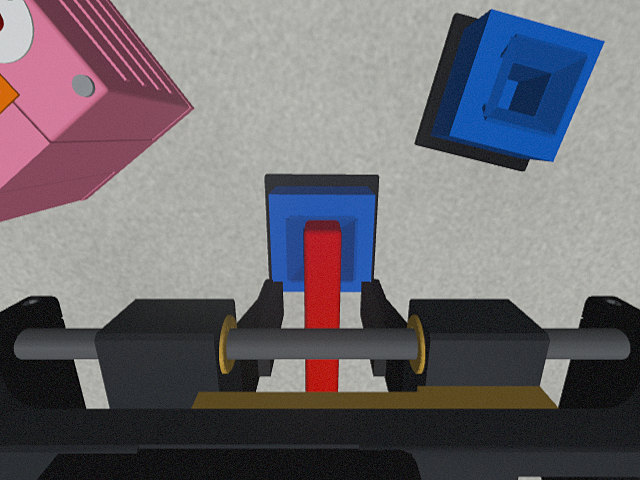

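The bar at x≈322 is centred between the fingers, which are still closing.

drive_tool --plan '[{"offset": [0,0,0],"delta_rot": [0,0,0],"jaw": 1},{"offset": [0,0,0],"delta_rot": [0,0,0],"jaw": 1},{"offset": [0,0,0],"delta_rot": [0,0,0],"jaw": 1},{"offset": [0,0,0],"delta_rot": [0,0,0],"jaw": 1},{"offset": [0,0,0],"delta_rot": [0,0,0],"jaw": 1},{"offset": [0,0,0],"delta_rot": [0,0,0],"jaw": 1},{"offset": [0,0,0],"delta_rot": [0,0,0],"jaw": 1},{"offset": [0,0,0],"delta_rot": [0,0,0],"jaw": 1}]'

```text
time: 4.45
position: [0.4992, -0.2545, 0.1393]
tool_rot: [0.983, -0.182, 0.0, 0.0]
ft_force: [1.0, -0.4, 2.5]
grip_width: 0.0157
```

```bash
python3 -c "
from h import *
st()"
```

```text
t4.45 pos [ 0.4992 -0.2545  0.1393] yaw -21.01 zax [ 7.e-04 -5.e-04 -1.e+00] F [ 1.04 -0.35  2.5 ] M [-0.039  0.017  0.043] w0.0157
```

drive_tool --plan '[{"offset": [0,0,-0.5],"delta_rot": [0,0,0],"jaw": 1},{"offset": [0,0,-1.5],"delta_rot": [0,0,0],"jaw": 1},{"offset": [0,0,-3],"delta_rot": [0,0,0],"jaw": 1},{"offset": [0,0,-5.5],"delta_rot": [0,0,0],"jaw": 1},{"offset": [0,0,-8.5],"delta_rot": [0,0,0],"jaw": 1},{"offset": [0,0,-11.5],"delta_rot": [0,0,0],"jaw": 1},{"offset": [0,0,-14.5],"delta_rot": [0,0,0],"jaw": 1},{"offset": [0,0,-16],"delta_rot": [0,0,0],"jaw": 1}]'

```text
time: 5.12
position: [0.4999, -0.255, 0.3035]
tool_rot: [0.983, -0.182, 0.003, 0.001]
ft_force: [1.0, -0.5, -1.5]
grip_width: 0.0155
```

```bash
python3 -c "
from h import *
st()
go(.5285,.1441,.30,7.9)
im=camera('wrist');cv2.imwrite('pics/w5.png',im[:,:,::-1])
im=camera('side');cv2.imwrite('pics/s5.png',im[:,:,::-1]);st()"
```

```text
t5.12 pos [ 0.4999 -0.255   0.3035] yaw -21.00 zax [ 0.0045 -0.0036 -1.    ] F [ 1.   -0.51 -1.49] M [-0.113  0.113  0.064] w0.0155
t5.12 pos [ 0.4999 -0.255   0.3035] yaw -21.00 zax [ 0.0045 -0.0036 -1.    ] F [ 1.   -0.51 -1.49] M [-0.113  0.113  0.064] w0.0155
offset cm [-11.63 -38.28   0.22] rot [  0.18  -0.28 -28.9 ]
t5.22 pos [ 0.5003 -0.2553  0.3029] yaw -21.00 zax [ 0.006  -0.0048 -1.    ] F [ 0.36 -0.34 -1.88] M [-0.105  0.073 -0.018] w0.0158
```

View pics/w5.png

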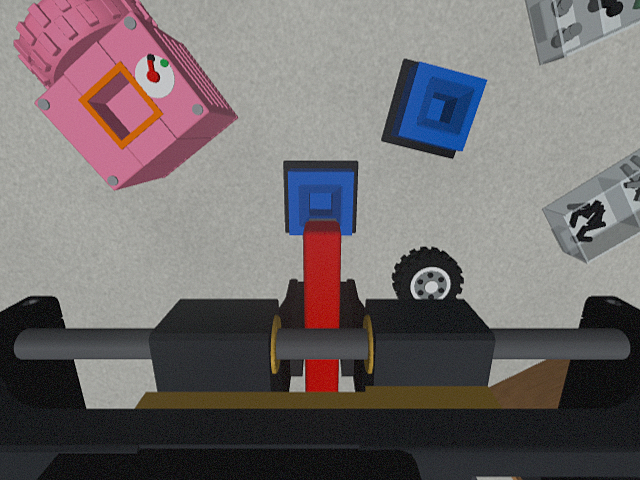

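View pics/s5.png

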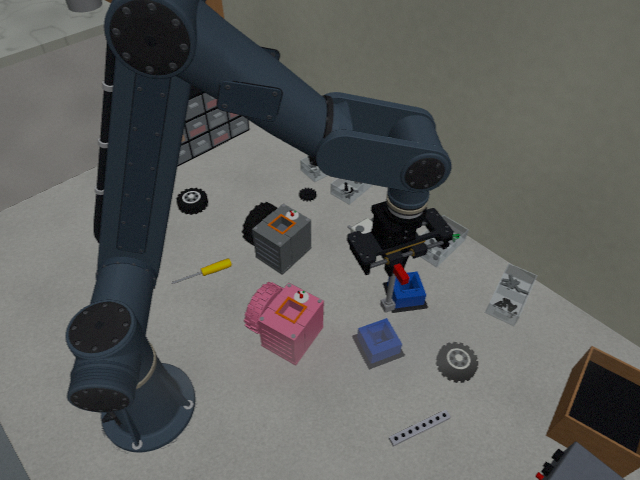

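The key hangs upright in the grip, and the empty stand shows at (320,200). I'll carry it over the shaft.

drive_tool --plan '[{"offset": [-0.6,-2,0],"delta_rot": [0,0,-2],"jaw": 1},{"offset": [-1.6,-5.3,0],"delta_rot": [0,0,-5],"jaw": 1},{"offset": [-2.7,-8.8,0],"delta_rot": [0,0,-9],"jaw": 1},{"offset": [-3.8,-12.4,0],"delta_rot": [0,0,-13],"jaw": 1},{"offset": [-4.9,-16,0],"delta_rot": [0,0,-17],"jaw": 1},{"offset": [-6,-19.6,0],"delta_rot": [0,0,-21],"jaw": 1},{"offset": [-7.1,-23.2,0],"delta_rot": [0,0,-25],"jaw": 1},{"offset": [-8.2,-26.8,0],"delta_rot": [0,0,-28.9],"jaw": 1}]'

```text
time: 5.88
position: [0.5168, 0.0272, 0.2973]
tool_rot: [0.998, 0.07, -0.002, -0.0]
ft_force: [0.3, -0.4, -2.2]
grip_width: 0.0158
```

```bash
python3 -c "
from h import *
go(.5285,.1441,.30,7.9)"
```

```text
t5.88 pos [0.5168 0.0272 0.2973] yaw 8.07 zax [-3.9e-03  6.0e-04 -1.0e+00] F [ 0.27 -0.35 -2.22] M [-0.138 -0.019  0.012] w0.0158
offset cm [  2.8  -11.41  -0.26] rot [-0.07  0.22  0.17]
```

drive_tool --plan '[{"offset": [0.8,-3.3,0],"delta_rot": [0,0,0],"jaw": 1},{"offset": [1.6,-6.5,0],"delta_rot": [0,0,0],"jaw": 1},{"offset": [2.4,-9.5,0],"delta_rot": [0,0,0],"jaw": 1},{"offset": [2.7,-11,0],"delta_rot": [0,0,0],"jaw": 1},{"offset": [2.8,-11.4,0],"delta_rot": [0,0,0],"jaw": 1},{"offset": [2.8,-11.4,0],"delta_rot": [0,0,0],"jaw": 1},{"offset": [2.8,-11.4,0],"delta_rot": [0,0,0],"jaw": 1},{"offset": [2.8,-11.4,0],"delta_rot": [0,0,0],"jaw": 1}]'

```text
time: 6.55
position: [0.5301, 0.1407, 0.2984]
tool_rot: [0.998, 0.068, -0.001, 0.0]
ft_force: [1.5, -1.2, -1.6]
grip_width: 0.0155
```

```bash
python3 -c "
from h import *
st()
im=camera('wrist');cv2.imwrite('pics/w6.png',im[:,:,::-1])
im=camera('side');cv2.imwrite('pics/s6.png',im[:,:,::-1])
im=camera('top');cv2.imwrite('pics/t6.png',im[:,:,::-1])
go(.5285,.1441,.30,7.9)"
```

```text
t6.55 pos [0.5301 0.1407 0.2984] yaw 7.82 zax [-1.5e-03 -8.0e-04 -1.0e+00] F [ 1.5  -1.23 -1.63] M [-0.073  0.032  0.037] w0.0155
t6.70 pos [0.5305 0.1408 0.299 ] yaw 7.78 zax [-3.e-04 -3.e-04 -1.e+00] F [-1.09  0.54 -0.64] M [-0.044  0.072  0.03 ] w0.0157
offset cm [-0.16 -0.35 -0.1 ] rot [ 0.01  0.02 -0.12]
```

View pics/w6.png

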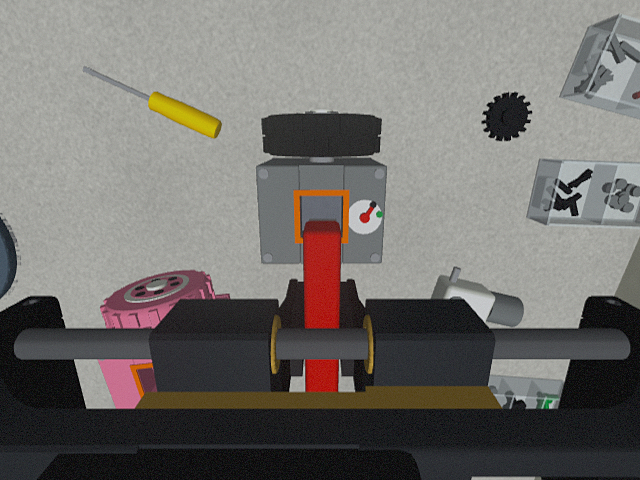

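View pics/s6.png

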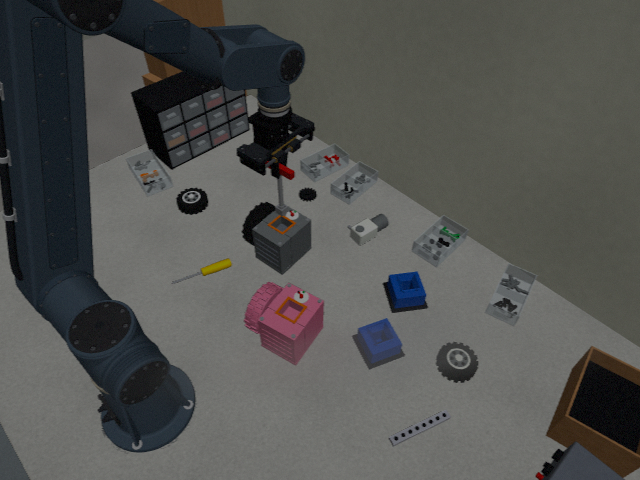

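The wrist view shows the shaft frame at x≈295–348 and the bar at x≈322. In the side view the socket is at (281,208), above the shaft at (281,224). I'll re-measure the frame from this pose.

```bash
python3 -c "
from h import *
o,T,y=st()
im=cv2.imread('pics/w6.png')[:,:,::-1].copy()
m,_=blobs(im,(7,150,80),(20,255,255),10,(280,180,365,260))
for r in (196,200,212,220,228,236):
  x=np.where(m[r])[0];c=(x[0]+x[-1]+1)/2;p=onz(wray(T,(c,r)),.12);a=onz(wray(T,(x[0],r)),.12);b=onz(wray(T,(x[-1]+1,r)),.12);print(r,x[0],x[-1],np.round(T[:3,:3].T@(p-T[:3,3]),4),'w',np.linalg.norm(a-b))
rr=np.where(m[:,300:345].sum(1)>20)[0];print(rr); print(np.round(T[:3,:3].T@(onz(wray(T,(321.6,rr[0])),.12)-T[:3,3]),4))
rr=np.where(m.sum(1)>0)[0];print(rr.max(),np.round(T[:3,:3].T@(onz(wray(T,(321.6,rr.max()+1)),.12)-T[:3,3]),4))
s=cv2.imread('pics/s6.png');s=cv2.resize(s[150:260,230:330],None,fx=5,fy=5,interpolation=cv2.INTER_CUBIC);cv2.imwrite('pics/s6z.png',s)
"
```

```text
t6.70 pos [0.5305 0.1408 0.299 ] yaw 7.78 zax [-3.e-04 -3.e-04 -1.e+00] F [-1.09  0.54 -0.64] M [-0.044  0.072  0.03 ] w0.0157
196 294 348 [-0.0003 -0.0255  0.179 ] w 0.0555024113412744
200 294 348 [-0.0003 -0.0214  0.179 ] w 0.05569782445232929
212 294 348 [-0.0003 -0.009   0.179 ] w 0.05629240806404644
220 294 348 [-0.0002 -0.0006  0.179 ] w 0.05669590022935586
228 295 348 [0.0003 0.0079 0.179 ] w 0.05606687393972517
236 295 347 [-0.0002  0.0166  0.179 ] w 0.055428835661235173
[190 191 192 193 194 195 196 197 198 199 200 201 202 203 204 205 206 207
 208 209 210 211 212 213 214 215 216 217 218 219 220 221 222 223 224 225
 226 227 228 229 230 231 232 233 234 235 236 237 238 239 240 241 242]
[-0.0002 -0.0316  0.179 ]
242 [-1.00e-04  2.42e-02  1.79e-01]
```

View pics/s6z.png

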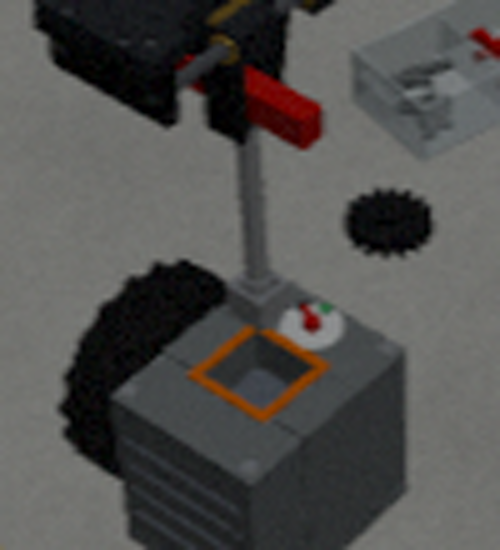

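```bash
python3 -c "
import cv2
for f in('w5','w6'):
  im=cv2.imread(f'pics/{f}.png')
  print([(r,int(im[r,312:332,2].mean())) for r in range(214,244)])
  print([int(v) for v in im[250,298:348,2]])
"
```

```text
[(214, 37), (215, 38), (216, 38), (217, 36), (218, 59), (219, 80), (220, 86), (221, 90), (222, 93), (223, 93), (224, 93), (225, 94), (226, 94), (227, 95), (228, 95), (229, 93), (230, 99), (231, 116), (232, 134), (233, 144), (234, 153), (235, 165), (236, 171), (237, 172), (238, 172), (239, 170), (240, 171), (241, 170), (242, 171), (243, 171)]
[164, 161, 157, 160, 172, 96, 135, 145, 154, 173, 169, 173, 172, 176, 169, 173, 173, 169, 170, 172, 167, 171, 172, 173, 174, 172, 172, 174, 172, 176, 170, 176, 172, 171, 173, 172, 174, 176, 177, 167, 158, 158, 108, 159, 154, 159, 163, 159, 162, 158]
[(214, 100), (215, 101), (216, 101), (217, 101), (218, 95), (219, 83), (220, 86), (221, 92), (222, 96), (223, 95), (224, 96), (225, 96), (226, 96), (227, 97), (228, 97), (229, 96), (230, 102), (231, 117), (232, 132), (233, 144), (234, 154), (235, 166), (236, 174), (237, 173), (238, 173), (239, 174), (240, 173), (241, 173), (242, 173), (243, 173)]
[116, 104, 86, 113, 110, 98, 146, 153, 162, 173, 176, 170, 174, 175, 170, 173, 174, 177, 175, 170, 175, 175, 170, 173, 172, 175, 172, 179, 175, 177, 175, 176, 174, 175, 173, 174, 175, 176, 179, 166, 158, 155, 103, 114, 84, 101, 111, 111, 117, 109]
```

drive_tool --plan '[{"offset": [-0.05,-0.33,0],"delta_rot": [0,0,0],"jaw": 1},{"offset": [-0.05,-0.33,0.5],"delta_rot": [0,0,0],"jaw": 1},{"offset": [-0.05,-0.33,2],"delta_rot": [0,0,0],"jaw": 1},{"offset": [-0.05,-0.33,3],"delta_rot": [0,0,0],"jaw": 1},{"offset": [-0.05,-0.33,3.5],"delta_rot": [0,0,0],"jaw": 1},{"offset": [-0.05,-0.33,4],"delta_rot": [0,0,0],"jaw": 1},{"offset": [-0.05,-0.33,4],"delta_rot": [0,0,0],"jaw": 1},{"offset": [-0.05,-0.33,4],"delta_rot": [0,0,0],"jaw": 1}]'

```text
time: 7.37
position: [0.5296, 0.1452, 0.2589]
tool_rot: [0.998, 0.069, -0.0, 0.0]
ft_force: [-0.7, 0.4, -0.9]
grip_width: 0.016
```

```bash
python3 -c "
from h import *
st()
im=camera('side');s=cv2.resize(im[150:260,230:330],None,fx=5,fy=5,interpolation=cv2.INTER_CUBIC);cv2.imwrite('pics/s7z.png',s[:,:,::-1])
go(.5295,.1442,.18,7.9)"
```

```text
t7.37 pos [0.5296 0.1452 0.2589] yaw 7.90 zax [-3.e-04 -1.e-04 -1.e+00] F [-0.71  0.36 -0.89] M [-0.095  0.066 -0.027] w0.0160
t7.42 pos [0.5299 0.1453 0.2593] yaw 7.90 zax [ 6.e-04  0.e+00 -1.e+00] F [ 0.77  1.16 -2.75] M [-0.046  0.038 -0.048] w0.0154
offset cm [-0.06  0.1   7.93] rot [ 0.   -0.04 -0.  ]
```

View pics/s7z.png

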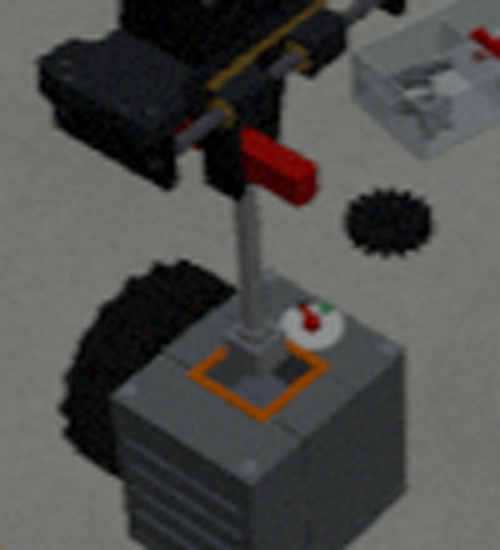

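The socket is centred over the mouth, so I'll go down to just above the stem zone.

drive_tool --plan '[{"offset": [-0.03,0.08,1.2],"delta_rot": [0,0,0],"jaw": 1},{"offset": [-0.03,0.08,2.5],"delta_rot": [0,0,0],"jaw": 1},{"offset": [-0.03,0.08,4],"delta_rot": [0,0,0],"jaw": 1},{"offset": [-0.03,0.08,5.5],"delta_rot": [0,0,0],"jaw": 1},{"offset": [-0.03,0.08,6.7],"delta_rot": [0,0,0],"jaw": 1},{"offset": [-0.03,0.08,7.5],"delta_rot": [0,0,0],"jaw": 1},{"offset": [-0.03,0.08,7.8],"delta_rot": [0,0,0],"jaw": 1},{"offset": [-0.03,0.08,7.8],"delta_rot": [0,0,0],"jaw": 1}]'

```text
time: 8.08
position: [0.5294, 0.1444, 0.1808]
tool_rot: [0.998, 0.069, -0.0, -0.0]
ft_force: [1.0, 0.3, -1.5]
grip_width: 0.0158
```

```bash
cat >> h.py <<'E'
def avg(n=4):
    F=[];M=[]
    for i in range(n):
        o=get_obs();F.append(o["ft_force"]);M.append(o["moment"]);camera("top") if i<n-1 else 0
    print("avg F",np.round(np.mean(F,0),2),"M",np.round(np.mean(M,0),3),"sdF",np.round(np.std(F,0),2),"sdM",np.round(np.std(M,0),3))
E
python3 -c "
from h import *
avg(6);go(.5295,.1442,.175,7.9)"
```

```text
avg F [ 0.07 -0.07 -1.42] M [-0.083  0.012  0.012] sdF [0.78 0.67 0.45] sdM [0.014 0.031 0.018]
t8.33 pos [0.53   0.1445 0.1819] yaw 7.90 zax [ 1.9e-03  1.0e-04 -1.0e+00] F [ 1.07  0.39 -2.39] M [-0.101  0.017  0.02 ] w0.0153
offset cm [-0.06  0.02  0.69] rot [ 0.01 -0.11 -0.  ]
```

drive_tool --plan '[{"offset": [-0.03,0,0.3],"delta_rot": [0,0,0],"jaw": 1},{"offset": [-0.03,0,0.6],"delta_rot": [0,0,0],"jaw": 1},{"offset": [-0.03,0,0.8],"delta_rot": [0,0,0],"jaw": 1},{"offset": [-0.03,0,0.9],"delta_rot": [0,0,0],"jaw": 1},{"offset": [-0.03,0,1.0],"delta_rot": [0,0,0],"jaw": 1},{"offset": [-0.03,0,1.1],"delta_rot": [0,0,0],"jaw": 1},{"offset": [-0.03,0,1.1],"delta_rot": [0,0,0],"jaw": 1},{"offset": [-0.03,0,1.1],"delta_rot": [0,0,0],"jaw": 1}]'

```text
time: 9.0
position: [0.5291, 0.1444, 0.17]
tool_rot: [0.998, 0.069, -0.0, 0.0]
ft_force: [-0.3, 0.8, -1.9]
grip_width: 0.0157
```

```bash
python3 -c "
from h import *
st();avg(3);st()"
```

```text
t9.00 pos [0.5291 0.1444 0.17  ] yaw 7.89 zax [-1.e-04 -0.e+00 -1.e+00] F [-0.27  0.84 -1.9 ] M [-0.108  0.045  0.022] w0.0157
avg F [-0.13  0.47 -1.89] M [-0.096  0.043  0.032] sdF [0.54 0.41 0.09] sdM [0.01  0.029 0.014]
t9.10 pos [0.5291 0.1444 0.1701] yaw 7.89 zax [ 1.e-04  0.e+00 -1.e+00] F [-0.71  0.67 -2.  ] M [-0.095  0.006  0.052] w0.0156
```

drive_tool --plan '[{"offset": [0,0,0.03],"delta_rot": [0,0,0],"jaw": 1},{"offset": [0,0,0.06],"delta_rot": [0,0,0],"jaw": 1},{"offset": [0,0,0.09],"delta_rot": [0,0,0],"jaw": 1},{"offset": [0,0,0.12],"delta_rot": [0,0,0],"jaw": 1},{"offset": [0,0,0.15],"delta_rot": [0,0,0],"jaw": 1},{"offset": [0,0,0.18],"delta_rot": [0,0,0],"jaw": 1},{"offset": [0,0,0.2],"delta_rot": [0,0,0],"jaw": 1},{"offset": [0,0,0.2],"delta_rot": [0,0,0],"jaw": 1}]'

```text
time: 9.77
position: [0.5291, 0.1444, 0.168]
tool_rot: [0.998, 0.069, -0.0, 0.0]
ft_force: [1.0, -0.5, -2.1]
grip_width: 0.0159
```

```bash
python3 -c "
from h import *
st()"
```

```text
t9.77 pos [0.5291 0.1444 0.168 ] yaw 7.90 zax [-0. -0. -1.] F [ 1.03 -0.55 -2.13] M [-0.057  0.024 -0.02 ] w0.0159
```

drive_tool --plan '[{"offset": [0,0,0.03],"delta_rot": [0,0,0],"jaw": 1},{"offset": [0,0,0.06],"delta_rot": [0,0,0],"jaw": 1},{"offset": [0,0,0.09],"delta_rot": [0,0,0],"jaw": 1},{"offset": [0,0,0.12],"delta_rot": [0,0,0],"jaw": 1},{"offset": [0,0,0.15],"delta_rot": [0,0,0],"jaw": 1},{"offset": [0,0,0.15],"delta_rot": [0,0,0],"jaw": 1},{"offset": [0,0,0.15],"delta_rot": [0,0,0],"jaw": 1},{"offset": [0,0,0.15],"delta_rot": [0,0,0],"jaw": 1}]'

```text
time: 10.43
position: [0.5291, 0.1444, 0.1666]
tool_rot: [0.998, 0.069, 0.0, 0.0]
ft_force: [-0.8, 0.3, -1.7]
grip_width: 0.0155
```

```bash
python3 -c "
from h import *
st()"
```

```text
t10.43 pos [0.5291 0.1444 0.1666] yaw 7.90 zax [ 0. -0. -1.] F [-0.82  0.34 -1.74] M [-0.092  0.083  0.036] w0.0155
```

drive_tool --plan '[{"offset": [0,0,0.03],"delta_rot": [0,0,0],"jaw": 1},{"offset": [0,0,0.06],"delta_rot": [0,0,0],"jaw": 1},{"offset": [0,0,0.09],"delta_rot": [0,0,0],"jaw": 1},{"offset": [0,0,0.12],"delta_rot": [0,0,0],"jaw": 1},{"offset": [0,0,0.15],"delta_rot": [0,0,0],"jaw": 1},{"offset": [0,0,0.15],"delta_rot": [0,0,0],"jaw": 1},{"offset": [0,0,0.15],"delta_rot": [0,0,0],"jaw": 1},{"offset": [0,0,0.15],"delta_rot": [0,0,0],"jaw": 1}]'

```text
time: 11.1
position: [0.529, 0.1444, 0.165]
tool_rot: [0.998, 0.069, -0.0, -0.0]
ft_force: [-0.8, -0.5, -1.3]
grip_width: 0.0155
```

```bash
python3 -c "
from h import *
st()"
```

```text
t11.10 pos [0.529  0.1444 0.165 ] yaw 7.89 zax [-1.e-04 -0.e+00 -1.e+00] F [-0.81 -0.5  -1.29] M [-0.047  0.096 -0.038] w0.0155
```

drive_tool --plan '[{"offset": [0,0,0.03],"delta_rot": [0,0,0],"jaw": 1},{"offset": [0,0,0.06],"delta_rot": [0,0,0],"jaw": 1},{"offset": [0,0,0.09],"delta_rot": [0,0,0],"jaw": 1},{"offset": [0,0,0.12],"delta_rot": [0,0,0],"jaw": 1},{"offset": [0,0,0.15],"delta_rot": [0,0,0],"jaw": 1},{"offset": [0,0,0.15],"delta_rot": [0,0,0],"jaw": 1},{"offset": [0,0,0.15],"delta_rot": [0,0,0],"jaw": 1},{"offset": [0,0,0.15],"delta_rot": [0,0,0],"jaw": 1}]'

```text
time: 11.77
position: [0.5295, 0.1444, 0.1642]
tool_rot: [0.998, 0.069, 0.001, 0.0]
ft_force: [-1.7, -0.1, 5.6]
grip_width: 0.0156
```

```bash
python3 -c "
from h import *
st();avg(3)"
```

```text
t11.77 pos [0.5295 0.1444 0.1642] yaw 7.90 zax [ 1.1e-03  1.0e-04 -1.0e+00] F [-1.65 -0.06  5.64] M [-0.096  0.338 -0.021] w0.0156
avg F [-1.06  0.06  5.6 ] M [-0.068  0.338  0.001] sdF [0.44 0.15 0.16] sdM [0.034 0.007 0.016]
```

I've found contact. The push is about 7.5 N with the rim about 87 mm below the mouth, so the socket is resting on the square. I'll sweep clockwise and feel for the drop.

drive_tool --plan '[{"offset": [0,0,0],"delta_rot": [0,0,1.5],"jaw": 1},{"offset": [0,0,0],"delta_rot": [0,0,3],"jaw": 1},{"offset": [0,0,0],"delta_rot": [0,0,4.5],"jaw": 1},{"offset": [0,0,0],"delta_rot": [0,0,6],"jaw": 1},{"offset": [0,0,0],"delta_rot": [0,0,7.5],"jaw": 1},{"offset": [0,0,0],"delta_rot": [0,0,9],"jaw": 1},{"offset": [0,0,0],"delta_rot": [0,0,10.5],"jaw": 1},{"offset": [0,0,0],"delta_rot": [0,0,12],"jaw": 1}]'

```text
time: 12.53
position: [0.5296, 0.1442, 0.1642]
tool_rot: [0.999, -0.036, 0.001, 0.0]
ft_force: [-0.6, -0.4, 5.1]
grip_width: 0.0159
```

```bash
python3 -c "
from h import *
st()"
```

```text
t12.53 pos [0.5296 0.1442 0.1642] yaw -4.16 zax [ 1.4e-03 -4.0e-04 -1.0e+00] F [-0.57 -0.36  5.08] M [-0.202  0.302  0.039] w0.0159
```

drive_tool --plan '[{"offset": [0,0,0],"delta_rot": [0,0,1.5],"jaw": 1},{"offset": [0,0,0],"delta_rot": [0,0,3],"jaw": 1},{"offset": [0,0,0],"delta_rot": [0,0,4.5],"jaw": 1},{"offset": [0,0,0],"delta_rot": [0,0,6],"jaw": 1},{"offset": [0,0,0],"delta_rot": [0,0,7.5],"jaw": 1},{"offset": [0,0,0],"delta_rot": [0,0,9],"jaw": 1},{"offset": [0,0,0],"delta_rot": [0,0,10.5],"jaw": 1},{"offset": [0,0,0],"delta_rot": [0,0,12],"jaw": 1}]'

```text
time: 13.2
position: [0.5297, 0.1441, 0.1642]
tool_rot: [0.99, -0.141, 0.001, 0.0]
ft_force: [-0.5, -1.8, 5.5]
grip_width: 0.0154
```

```bash
python3 -c "
from h import *
st()"
```

```text
t13.20 pos [0.5297 0.1441 0.1642] yaw -16.16 zax [ 1.4e-03 -6.0e-04 -1.0e+00] F [-0.51 -1.76  5.51] M [-0.329  0.326  0.027] w0.0154
```

drive_tool --plan '[{"offset": [0,0,0],"delta_rot": [0,0,1.5],"jaw": 1},{"offset": [0,0,0],"delta_rot": [0,0,3],"jaw": 1},{"offset": [0,0,0],"delta_rot": [0,0,4.5],"jaw": 1},{"offset": [0,0,0],"delta_rot": [0,0,6],"jaw": 1},{"offset": [0,0,0],"delta_rot": [0,0,7.5],"jaw": 1},{"offset": [0,0,0],"delta_rot": [0,0,9],"jaw": 1},{"offset": [0,0,0],"delta_rot": [0,0,10.5],"jaw": 1},{"offset": [0,0,0],"delta_rot": [0,0,12],"jaw": 1}]'

```text
time: 13.87
position: [0.5296, 0.144, 0.1641]
tool_rot: [0.97, -0.243, 0.001, 0.0]
ft_force: [-0.9, -1.6, 4.5]
grip_width: 0.0154
```

```bash
python3 -c "
from h import *
st()"
```

```text
t13.87 pos [0.5296 0.144  0.1641] yaw -28.15 zax [ 1.3e-03 -9.0e-04 -1.0e+00] F [-0.91 -1.65  4.51] M [-0.396  0.259  0.017] w0.0154
```

drive_tool --plan '[{"offset": [0,0,0],"delta_rot": [0,0,1.5],"jaw": 1},{"offset": [0,0,0],"delta_rot": [0,0,3],"jaw": 1},{"offset": [0,0,0],"delta_rot": [0,0,4.5],"jaw": 1},{"offset": [0,0,0],"delta_rot": [0,0,6],"jaw": 1},{"offset": [0,0,0],"delta_rot": [0,0,7.5],"jaw": 1},{"offset": [0,0,0],"delta_rot": [0,0,9],"jaw": 1},{"offset": [0,0,0],"delta_rot": [0,0,10.5],"jaw": 1},{"offset": [0,0,0],"delta_rot": [0,0,12],"jaw": 1}]'

```text
time: 14.53
position: [0.5294, 0.1438, 0.1638]
tool_rot: [0.939, -0.343, 0.001, 0.0]
ft_force: [-0.3, -1.2, 3.1]
grip_width: 0.016
```

```bash
python3 -c "
from h import *
st()"
```

```text
t14.53 pos [0.5294 0.1438 0.1638] yaw -40.14 zax [ 6.0e-04 -1.3e-03 -1.0e+00] F [-0.26 -1.17  3.11] M [-0.444  0.293  0.003] w0.0160
```

drive_tool --plan '[{"offset": [0,0,0.01],"delta_rot": [0,0,1],"jaw": 1},{"offset": [0,0,0.02],"delta_rot": [0,0,2],"jaw": 1},{"offset": [0,0,0.03],"delta_rot": [0,0,3],"jaw": 1},{"offset": [0,0,0.04],"delta_rot": [0,0,4],"jaw": 1},{"offset": [0,0,0.04],"delta_rot": [0,0,5],"jaw": 1},{"offset": [0,0,0.04],"delta_rot": [0,0,6],"jaw": 1},{"offset": [0,0,0.04],"delta_rot": [0,0,7],"jaw": 1},{"offset": [0,0,0.04],"delta_rot": [0,0,8],"jaw": 1}]'

```text
time: 15.2
position: [0.5289, 0.1444, 0.163]
tool_rot: [0.913, -0.408, -0.0, 0.0]
ft_force: [-1.4, -0.4, -1.9]
grip_width: 0.0156
```

```bash
python3 -c "
from h import *
st()"
```

```text
t15.20 pos [0.5289 0.1444 0.163 ] yaw -48.20 zax [-4.e-04  0.e+00 -1.e+00] F [-1.44 -0.4  -1.91] M [-0.17   0.197  0.036] w0.0156
```

The vertical force has gone back to free-hanging, so the socket has dropped on. I'll confirm by going slightly deeper.

drive_tool --plan '[{"offset": [0,0,0.03],"delta_rot": [0,0,0],"jaw": 1},{"offset": [0,0,0.06],"delta_rot": [0,0,0],"jaw": 1},{"offset": [0,0,0.09],"delta_rot": [0,0,0],"jaw": 1},{"offset": [0,0,0.12],"delta_rot": [0,0,0],"jaw": 1},{"offset": [0,0,0.14],"delta_rot": [0,0,0],"jaw": 1},{"offset": [0,0,0.16],"delta_rot": [0,0,0],"jaw": 1},{"offset": [0,0,0.16],"delta_rot": [0,0,0],"jaw": 1},{"offset": [0,0,0.16],"delta_rot": [0,0,0],"jaw": 1}]'

```text
time: 15.87
position: [0.5291, 0.1443, 0.1615]
tool_rot: [0.913, -0.408, -0.0, 0.0]
ft_force: [-1.3, -0.4, -2.4]
grip_width: 0.0157
```

```bash
python3 -c "
from h import *
st()"
```

```text
t15.87 pos [0.5291 0.1443 0.1615] yaw -48.11 zax [-1.e-04 -0.e+00 -1.e+00] F [-1.31 -0.41 -2.45] M [-0.185  0.193  0.042] w0.0157
```

drive_tool --plan '[{"offset": [0,0,0.1],"delta_rot": [0,0,0],"jaw": 1},{"offset": [0,0,0.2],"delta_rot": [0,0,0],"jaw": 1},{"offset": [0,0,0.3],"delta_rot": [0,0,0],"jaw": 1},{"offset": [0,0,0.4],"delta_rot": [0,0,0],"jaw": 1},{"offset": [0,0,0.5],"delta_rot": [0,0,0],"jaw": 1},{"offset": [0,0,0.6],"delta_rot": [0,0,0],"jaw": 1},{"offset": [0,0,0.7],"delta_rot": [0,0,0],"jaw": 1},{"offset": [0,0,0.7],"delta_rot": [0,0,0],"jaw": 1}]'

```text
time: 16.53
position: [0.529, 0.1443, 0.1543]
tool_rot: [0.913, -0.408, -0.0, 0.0]
ft_force: [-0.6, -0.5, -1.5]
grip_width: 0.0156
```

```bash
python3 -c "
from h import *
st()"
```

```text
t16.53 pos [0.529  0.1443 0.1543] yaw -48.10 zax [-4.e-04 -1.e-04 -1.e+00] F [-0.57 -0.46 -1.47] M [-0.212  0.169  0.084] w0.0156
```

drive_tool --plan '[{"offset": [0,0,0.05],"delta_rot": [0,0,0],"jaw": 1},{"offset": [0,0,0.1],"delta_rot": [0,0,0],"jaw": 1},{"offset": [0,0,0.15],"delta_rot": [0,0,0],"jaw": 1},{"offset": [0,0,0.2],"delta_rot": [0,0,0],"jaw": 1},{"offset": [0,0,0.23],"delta_rot": [0,0,0],"jaw": 1},{"offset": [0,0,0.26],"delta_rot": [0,0,0],"jaw": 1},{"offset": [0,0,0.28],"delta_rot": [0,0,0],"jaw": 1},{"offset": [0,0,0.28],"delta_rot": [0,0,0],"jaw": 1}]'

```text
time: 17.2
position: [0.5292, 0.1444, 0.152]
tool_rot: [0.913, -0.408, 0.0, -0.0]
ft_force: [-0.1, -0.1, -0.2]
grip_width: 0.0155
```

```bash
python3 -c "
from h import *
st();avg(4);im=camera('wrist');cv2.imwrite('pics/w8.png',im[:,:,::-1]);im=camera('side');s=cv2.resize(im[150:260,230:330],None,fx=5,fy=5,interpolation=cv2.INTER_CUBIC);cv2.imwrite('pics/s8z.png',s[:,:,::-1])"
```

```text
t17.20 pos [0.5292 0.1444 0.152 ] yaw -48.10 zax [ 3.e-04 -0.e+00 -1.e+00] F [-0.1  -0.15 -0.23] M [-0.179  0.309 -0.057] w0.0155
avg F [-0.12 -0.6   0.62] M [-0.2    0.285 -0.026] sdF [0.32 0.5  0.49] sdM [0.013 0.015 0.039]
```

View pics/s8z.png

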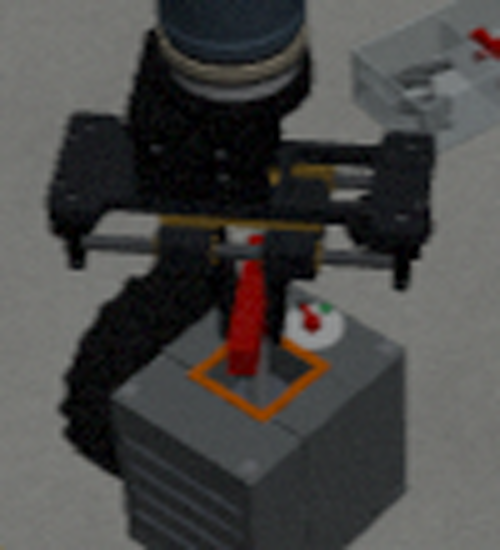

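View pics/w8.png

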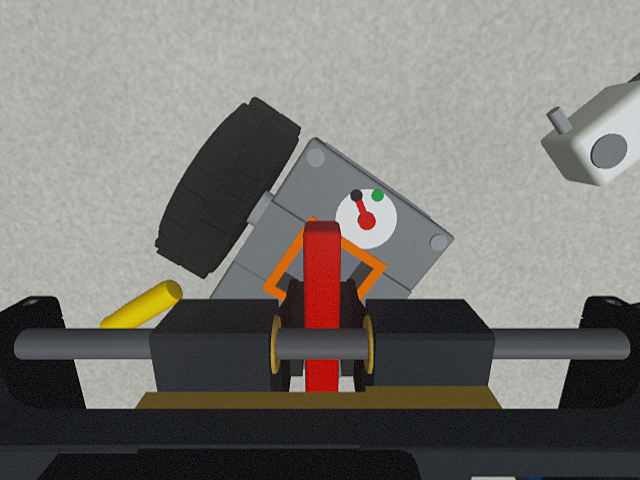

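The socket is fully home on the washer with about 2 N. The pointer is at the black dot in the wrist view: dot (356,195), hub (366,220), green dot (377,195). Now I'll turn clockwise.

drive_tool --plan '[{"offset": [0,0,0],"delta_rot": [0,0,3],"jaw": 1},{"offset": [0,0,0],"delta_rot": [0,0,6],"jaw": 1},{"offset": [0,0,0],"delta_rot": [0,0,9],"jaw": 1},{"offset": [0,0,0],"delta_rot": [0,0,12],"jaw": 1},{"offset": [0,0,0],"delta_rot": [0,0,15],"jaw": 1},{"offset": [0,0,0],"delta_rot": [0,0,18],"jaw": 1},{"offset": [0,0,0],"delta_rot": [0,0,21],"jaw": 1},{"offset": [0,0,0],"delta_rot": [0,0,24],"jaw": 1}]'

```text
time: 18.12
position: [0.529, 0.1442, 0.1518]
tool_rot: [0.808, -0.589, 0.0, 0.0]
ft_force: [-0.7, -1.2, 0.1]
grip_width: 0.0156
```

```bash
cat >> h.py <<'E'
def pointer(nm):
    o,T,y=st();im=camera('wrist');cv2.imwrite(f'pics/{nm}.png',im[:,:,::-1])
    hsv=cv2.cvtColor(im,cv2.COLOR_RGB2HSV)
    # white dial
    w=cv2.inRange(hsv,np.array([0,0,170]),np.array([180,40,255]))
    U=np.array([np.cos(np.radians(7.9)),np.sin(np.radians(7.9)),0]);C=np.array([.5295,.1443,.121])+.044*U
    Ti=np.linalg.inv(T@calibration('wrist')['tool_from_camera']);q=Ti[:3,:3]@C+Ti[:3,3];q=calibration('wrist')['K']@q;uv=q[:2]/q[2];print('dial exp',uv)
    x,yy=int(uv[0]),int(uv[1]);s=45
    x0,y0=max(x-s,0),max(yy-s,0)
    sub=im[y0:yy+s,x0:x+s];hs=hsv[y0:yy+s,x0:x+s]
    res={}
    red=(((hs[...,0]<7)|(hs[...,0]>173))&(hs[...,1]>150)&(hs[...,2]>60)).astype(np.uint8)
    grn=((hs[...,0]>45)&(hs[...,0]<85)&(hs[...,1]>100)).astype(np.uint8)
    blk=((hs[...,2]<60)).astype(np.uint8)
    def P(p): return onz(wray(T,(p[0]+x0,p[1]+y0)),.122)[:2]
    g=np.argwhere(grn);G=P(g.mean(0)[::-1]) if len(g) else None
    n,l,stt,ce=cv2.connectedComponentsWithStats(red);
    print('red comps',[(int(a[4]),ce[i].round(0)+[x0,y0]) for i,a in enumerate(stt) if i])
    cv2.imwrite(f'pics/{nm}z.png',cv2.resize(sub,None,fx=6,fy=6,interpolation=cv2.INTER_CUBIC)[:,:,::-1])
    return G
E
python3 -c "
from h import *
avg(3);print(pointer('w9'))"
```

```text
avg F [-0.41 -0.6   1.02] M [-0.301  0.324  0.066] sdF [0.25 0.54 0.74] sdM [0.002 0.042 0.029]
t18.22 pos [0.529  0.1442 0.1518] yaw -72.09 zax [-1.e-04 -4.e-04 -1.e+00] F [-0.15 -0.75  1.94] M [-0.3    0.382  0.091] w0.0158
dial exp [337.73640681 205.31817083]
red comps [(332, array([335., 204.])), (1000, array([322., 236.]))]
[0.5870462  0.15543639]
```

View pics/w9.png

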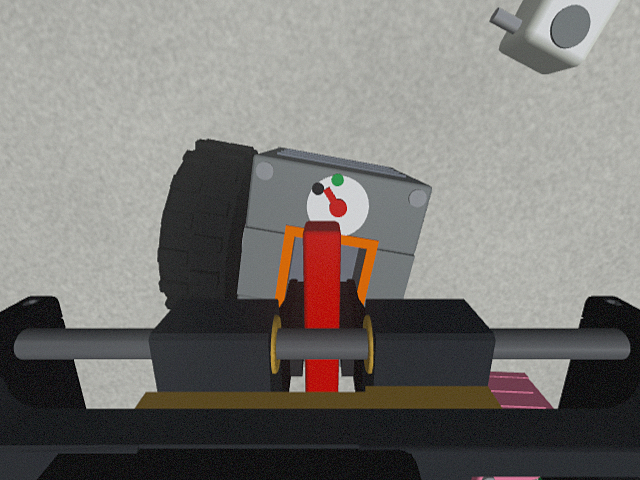

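The pointer has moved. The hub is at (338,208), its tip at about (327,189), black dot (318,189), green dot (338,180). About 30° remain, so I'll go 22° more.

drive_tool --plan '[{"offset": [0,0,0],"delta_rot": [0,0,3],"jaw": 1},{"offset": [0,0,0],"delta_rot": [0,0,6],"jaw": 1},{"offset": [0,0,0],"delta_rot": [0,0,9],"jaw": 1},{"offset": [0,0,0],"delta_rot": [0,0,12],"jaw": 1},{"offset": [0,0,0],"delta_rot": [0,0,15],"jaw": 1},{"offset": [0,0,0],"delta_rot": [0,0,18],"jaw": 1},{"offset": [0,0,0],"delta_rot": [0,0,20],"jaw": 1},{"offset": [0,0,0],"delta_rot": [0,0,22],"jaw": 1}]'

```text
time: 18.93
position: [0.5291, 0.1442, 0.1518]
tool_rot: [-0.681, 0.732, -0.0, -0.0]
ft_force: [-0.6, -1.7, -0.2]
grip_width: 0.0161
```

```bash
python3 -c "
from h import *
avg(3);print(pointer('w10'))"
```

```text
avg F [-0.84 -0.96  0.85] M [-0.344  0.354  0.074] sdF [0.48 0.58 0.75] sdM [0.01  0.015 0.005]
t19.03 pos [0.5291 0.1442 0.1518] yaw -94.03 zax [ 1.e-04 -3.e-04 -1.e+00] F [-0.4  -0.88  1.44] M [-0.341  0.361  0.068] w0.0156
dial exp [308.22470609 204.93842179]
red comps [(331, array([306., 203.])), (953, array([322., 236.]))]
[0.58718229 0.15524854]
```

View pics/w10z.png

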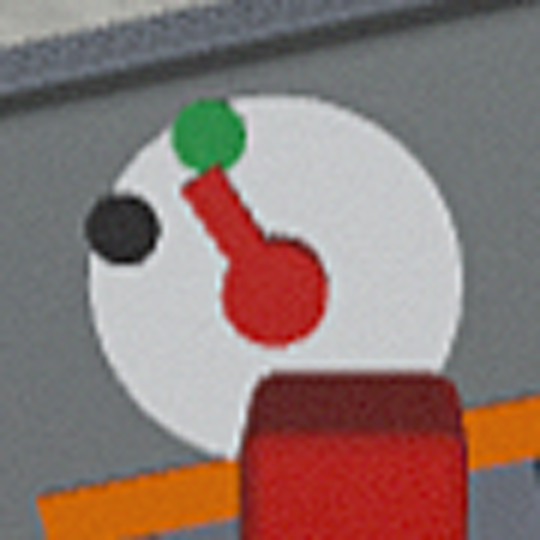

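Hub (275,292), tip (203,180) and green dot (208,135) in the enlarged crop leave about 9.6° to go. I'll turn 7°, then creep.

drive_tool --plan '[{"offset": [0,0,0],"delta_rot": [0,0,1],"jaw": 1},{"offset": [0,0,0],"delta_rot": [0,0,2],"jaw": 1},{"offset": [0,0,0],"delta_rot": [0,0,3],"jaw": 1},{"offset": [0,0,0],"delta_rot": [0,0,4],"jaw": 1},{"offset": [0,0,0],"delta_rot": [0,0,5],"jaw": 1},{"offset": [0,0,0],"delta_rot": [0,0,6],"jaw": 1},{"offset": [0,0,0],"delta_rot": [0,0,6.5],"jaw": 1},{"offset": [0,0,0],"delta_rot": [0,0,7],"jaw": 1}]'

```text
time: 19.75
position: [0.5291, 0.1443, 0.1518]
tool_rot: [-0.635, 0.772, -0.0, 0.0]
ft_force: [-0.5, -1.0, 1.8]
grip_width: 0.0156
```

```bash
python3 -c "
from h import *
avg(3);print(pointer('w11'))"
```

```text
avg F [-0.52 -1.26  1.08] M [-0.454  0.338  0.075] sdF [0.5  0.4  0.48] sdM [0.04  0.011 0.017]
t19.85 pos [0.5292 0.1443 0.1518] yaw -101.13 zax [ 1.e-04 -1.e-04 -1.e+00] F [-1.13 -0.99  0.75] M [-0.446  0.35   0.085] w0.0156
dial exp [299.11879064 207.12874479]
red comps [(342, array([297., 206.])), (1088, array([322., 237.]))]
[0.58730369 0.15520424]
```

View pics/w11z.png

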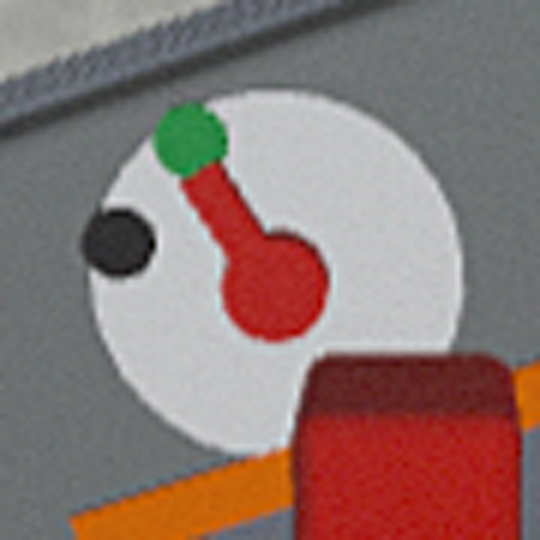

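drive_tool --plan '[{"offset": [0,0,0],"delta_rot": [0,0,0.3],"jaw": 1},{"offset": [0,0,0],"delta_rot": [0,0,0.6],"jaw": 1},{"offset": [0,0,0],"delta_rot": [0,0,0.9],"jaw": 1},{"offset": [0,0,0],"delta_rot": [0,0,1.2],"jaw": 1},{"offset": [0,0,0],"delta_rot": [0,0,1.5],"jaw": 1},{"offset": [0,0,0],"delta_rot": [0,0,1.8],"jaw": 1},{"offset": [0,0,0],"delta_rot": [0,0,2],"jaw": 1},{"offset": [0,0,0],"delta_rot": [0,0,2],"jaw": 1}]'

```text
time: 20.57
position: [0.5291, 0.1444, 0.1518]
tool_rot: [-0.622, 0.783, -0.0, 0.0]
ft_force: [-1.1, -1.1, 1.2]
grip_width: 0.0152
```

```bash
python3 -c "
from h import *
avg(4);st()"
```

```text
avg F [-0.82 -1.09  1.45] M [-0.48   0.347  0.093] sdF [0.31 0.21 0.17] sdM [0.03  0.017 0.026]
t20.72 pos [0.5291 0.1444 0.1518] yaw -103.11 zax [ 0. -0. -1.] F [-0.37 -1.42  1.7 ] M [-0.429  0.337  0.11 ] w0.0155
```

drive_tool --plan '[{"offset": [0,0,0],"delta_rot": [0,0,0.1],"jaw": 1},{"offset": [0,0,0],"delta_rot": [0,0,0.2],"jaw": 1},{"offset": [0,0,0],"delta_rot": [0,0,0.3],"jaw": 1},{"offset": [0,0,0],"delta_rot": [0,0,0.4],"jaw": 1},{"offset": [0,0,0],"delta_rot": [0,0,0.5],"jaw": 1},{"offset": [0,0,0],"delta_rot": [0,0,0.5],"jaw": 1},{"offset": [0,0,0],"delta_rot": [0,0,0.5],"jaw": 1},{"offset": [0,0,0],"delta_rot": [0,0,0.5],"jaw": 1}]'

```text
time: 21.38
position: [0.5291, 0.1444, 0.1518]
tool_rot: [-0.618, 0.786, -0.0, 0.0]
ft_force: [-0.3, -1.5, 1.7]
grip_width: 0.0158
```

```bash
python3 -c "
from h import *
avg(4);print(pointer('w12'))"
```

```text
avg F [-0.07 -1.59  1.47] M [-0.482  0.306  0.137] sdF [0.18 0.3  0.38] sdM [0.026 0.01  0.027]
t21.53 pos [0.5291 0.1444 0.1518] yaw -103.61 zax [ 0. -0. -1.] F [-0.18 -1.6   0.91] M [-0.495  0.322  0.154] w0.0154
dial exp [295.98957745 208.05807275]
red comps [(338, array([294., 206.])), (1105, array([321., 237.]))]
[0.58722542 0.15523631]
```

View pics/w12z.png

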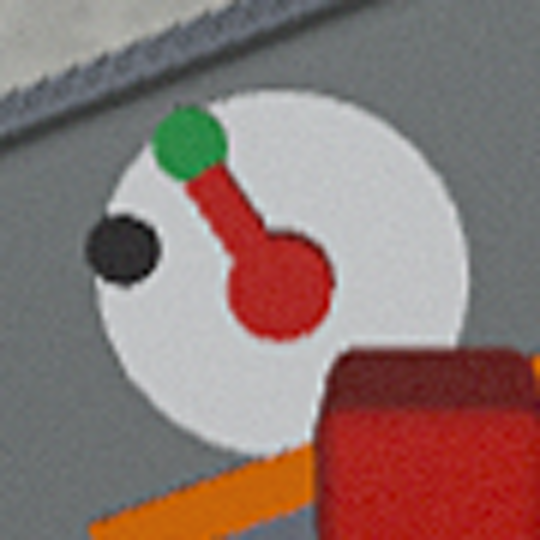

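Moment has risen to about 0.13 N m within 0.5°, so this feels like the stop. I'll check the pointer's turn numerically against the start picture.

```bash
cat > ptr.py <<'E'
from h import *
def ang(f,pos,yaw,z):
    im=cv2.imread(f'pics/{f}.png')[:,:,::-1].copy()
    T=np.eye(4);T[:3,:3]=R.from_euler("z",yaw,degrees=True).as_matrix()@np.diag([1,-1,-1.]);T[:3,3]=pos
    a=np.radians(7.9);C=np.array([.5295,.1443,.121])+.044*np.array([np.cos(a),np.sin(a),0])
    Ti=np.linalg.inv(T@calibration('wrist')['tool_from_camera']);q=calibration('wrist')['K']@(Ti[:3,:3]@C+Ti[:3,3]);u,v=(q[:2]/q[2])
    s=8;x0,y0=int(u)-32,int(v)-36;sub=cv2.resize(im[y0:y0+66,x0:x0+62],None,fx=s,fy=s,interpolation=cv2.INTER_CUBIC)
    hs=cv2.cvtColor(sub,cv2.COLOR_RGB2HSV)
    red=(((hs[...,0]<7)|(hs[...,0]>173))&(hs[...,1]>150)&(hs[...,2]>60)).astype(np.uint8)
    n,l,stt,ce=cv2.connectedComponentsWithStats(red);ids=[i for i in range(1,n) if stt[i][4]>5000];i=min(ids,key=lambda i:ce[i][1]);red=(l==i).astype(np.uint8)
    D=cv2.distanceTransform(red,cv2.DIST_L2,5);hub=np.unravel_index(D.argmax(),D.shape);rad=D.max()
    pts=np.argwhere(red);d=np.hypot(*(pts-hub).T);arm=pts[d>rad*1.25].mean(0)
    grn=((hs[...,0]>45)&(hs[...,0]<85)&(hs[...,1]>100));g=np.argwhere(grn).mean(0)
    blk=((hs[...,2]<62)&(np.hypot(*(np.indices(red.shape)-np.array(hub)[:,None,None]))<rad*4)).astype(np.uint8)
    n,l,stt,ce=cv2.connectedComponentsWithStats(blk);k=1+np.argmax(stt[1:,4]);b=ce[k][::-1]
    W=lambda p,z:onz(wray(T,((p[1]+.5)/s-.5+x0,(p[0]+.5)/s-.5+y0)),z)[:2]
    A=lambda p,z:np.arctan2(*(W(p,z)-W(hub,z))[::-1])
    H=W(hub,z)
    f=lambda p,zz:np.arctan2(*(W(p,zz)-H)[::-1])
    print(f, ) if 0 else 0
    return A(arm,z),f(g,.121),f(b,.121),H
for f,pos,yaw in(('w8',[.5292,.1444,.152],-48.1),('w9',[.529,.1442,.1518],-72.09),('w10',[.5291,.1442,.1518],-94.03),('w11',[.5292,.1443,.1518],-101.13),('w12',[.5291,.1444,.1518],-103.61)):
    for z in(.121,.125):
        a,g,b,H=ang(f,pos,yaw,z);print(f,z,'ptr %.3f green %.3f black %.3f'%(a,g,b),H.round(4),'turned(if start=black) %.3f'%(b-a),'black-green %.3f'%(b-g))
E
python3 ptr.py
```

```text
w8 0.121 ptr 1.145 green 0.384 black 1.146 [0.5709 0.1485] turned(if start=black) 0.002 black-green 0.762
w8 0.125 ptr 1.145 green 0.329 black 1.140 [0.5713 0.1495] turned(if start=black) -0.004 black-green 0.811
w9 0.121 ptr 0.878 green 0.345 black 1.120 [0.571  0.1495] turned(if start=black) 0.241 black-green 0.775
w9 0.125 ptr 0.878 green 0.335 black 1.151 [0.5718 0.15  ] turned(if start=black) 0.272 black-green 0.816
w10 0.121 ptr 0.503 green 0.318 black 1.107 [0.5715 0.1502] turned(if start=black) 0.604 black-green 0.789
w10 0.125 ptr 0.503 green 0.349 black 1.161 [0.5723 0.15  ] turned(if start=black) 0.658 black-green 0.812
w11 0.121 ptr 0.377 green 0.309 black 1.095 [0.5717 0.1504] turned(if start=black) 0.719 black-green 0.786
w11 0.125 ptr 0.377 green 0.351 black 1.153 [0.5725 0.15  ] turned(if start=black) 0.776 black-green 0.802
w12 0.121 ptr 0.365 green 0.317 black 1.109 [0.5719 0.1504] turned(if start=black) 0.744 black-green 0.793
w12 0.125 ptr 0.365 green 0.363 black 1.168 [0.5726 0.1499] turned(if start=black) 0.803 black-green 0.804
```

The pointer turned about 0.78–0.80 rad and sits at the green dot (0.365 against 0.363). In the last step it moved only 0.012 rad while the key turned 0.043, so it's at the stop. I'll back off to mid-play and draw the key out.

drive_tool --plan '[{"offset": [0,0,0],"delta_rot": [0,0,-2],"jaw": 1},{"offset": [0,0,0],"delta_rot": [0,0,-4],"jaw": 1},{"offset": [0,0,0],"delta_rot": [0,0,-6],"jaw": 1},{"offset": [0,0,0],"delta_rot": [0,0,-8],"jaw": 1},{"offset": [0,0,-0.1],"delta_rot": [0,0,-8],"jaw": 1},{"offset": [0,0,-0.3],"delta_rot": [0,0,-8],"jaw": 1},{"offset": [0,0,-0.6],"delta_rot": [0,0,-8],"jaw": 1},{"offset": [0,0,-0.9],"delta_rot": [0,0,-8],"jaw": 1}]'

```text
time: 22.25
position: [0.5287, 0.1445, 0.1606]
tool_rot: [-0.671, 0.741, 0.0, -0.0]
ft_force: [0.1, 0.3, -2.3]
grip_width: 0.0157
```

```bash
python3 -c "
from h import *
st()"
```

```text
t22.25 pos [0.5287 0.1445 0.1606] yaw -95.65 zax [-1.e-03  3.e-04 -1.e+00] F [ 0.06  0.33 -2.32] M [-0.218  0.149 -0.015] w0.0157
```

drive_tool --plan '[{"offset": [0,0,-0.8],"delta_rot": [0,0,0],"jaw": 1},{"offset": [0,0,-2],"delta_rot": [0,0,0],"jaw": 1},{"offset": [0,0,-4],"delta_rot": [0,0,0],"jaw": 1},{"offset": [0,0,-6.5],"delta_rot": [0,0,0],"jaw": 1},{"offset": [0,0,-9],"delta_rot": [0,0,0],"jaw": 1},{"offset": [0,0,-11.5],"delta_rot": [0,0,0],"jaw": 1},{"offset": [0,0,-13.5],"delta_rot": [0,0,-3],"jaw": 1},{"offset": [0,0,-14.5],"delta_rot": [0,0,-8],"jaw": 1}]'

```text
time: 22.92
position: [0.5304, 0.1449, 0.3097]
tool_rot: [0.723, -0.691, 0.002, -0.003]
ft_force: [0.6, 0.1, -1.2]
grip_width: 0.0158
```

```bash
python3 -c "
from h import *
im=camera('wrist');cv2.imwrite('pics/w13.png',im[:,:,::-1])
go(.4992,-.2545,.305,-21)"
```

```text
t22.97 pos [0.5311 0.145  0.3108] yaw -87.22 zax [ 0.0086  0.0014 -1.    ] F [ 1.14  0.4  -0.57] M [-0.063  0.111 -0.006] w0.0157
offset cm [39.74  5.13  0.49] rot [ -0.47  -0.24 -66.22]
```

View pics/w13.png

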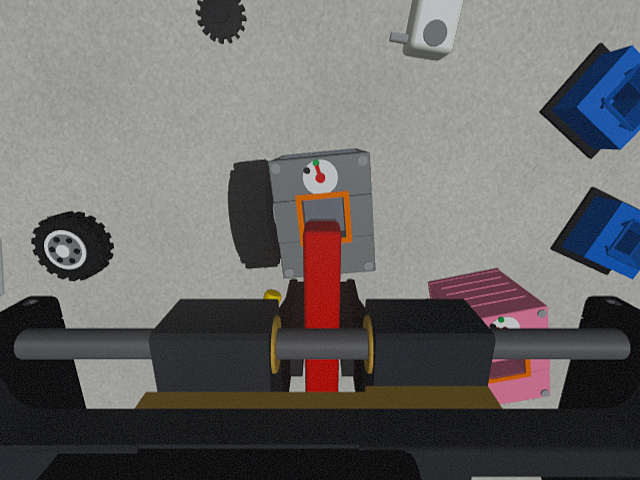

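The pointer stays at the green dot, near (316,162), with the key drawn clear. I'll carry it back to the stand.

drive_tool --plan '[{"offset": [2,0.2,0],"delta_rot": [0,0,-4],"jaw": 1},{"offset": [5.3,0.6,0],"delta_rot": [0,0,-10],"jaw": 1},{"offset": [8.8,1,0],"delta_rot": [0,0,-16],"jaw": 1},{"offset": [12.3,1.5,0],"delta_rot": [0,0,-22],"jaw": 1},{"offset": [15.8,2,0],"delta_rot": [0,0,-28],"jaw": 1},{"offset": [19.3,2.5,0],"delta_rot": [0,0,-34],"jaw": 1},{"offset": [22.8,3,0],"delta_rot": [0,0,-40],"jaw": 1},{"offset": [26.3,3.4,0],"delta_rot": [0,0,-46],"jaw": 1}]'

```text
time: 23.63
position: [0.5052, -0.1209, 0.3056]
tool_rot: [0.935, -0.354, -0.0, -0.0]
ft_force: [-0.6, 0.1, -1.3]
grip_width: 0.0155
```

```bash
python3 -c "
from h import *
go(.4992,-.2545,.305,-21)"
```

```text
t23.63 pos [ 0.5052 -0.1209  0.3056] yaw -41.43 zax [-3.e-04  9.e-04 -1.e+00] F [-0.64  0.06 -1.29] M [-0.068  0.069 -0.008] w0.0155
offset cm [ 8.39 10.41  0.05] rot [ -0.03   0.04 -20.43]
```

drive_tool --plan '[{"offset": [2,2.4,0],"delta_rot": [0,0,-5],"jaw": 1},{"offset": [4,5,0],"delta_rot": [0,0,-10],"jaw": 1},{"offset": [6,7.6,0],"delta_rot": [0,0,-15],"jaw": 1},{"offset": [7.6,9.4,0],"delta_rot": [0,0,-19],"jaw": 1},{"offset": [8.3,10.3,0],"delta_rot": [0,0,-20.4],"jaw": 1},{"offset": [8.4,10.4,0],"delta_rot": [0,0,-20.4],"jaw": 1},{"offset": [8.4,10.4,0],"delta_rot": [0,0,-20.4],"jaw": 1},{"offset": [8.4,10.4,0],"delta_rot": [0,0,-20.4],"jaw": 1}]'

```text
time: 24.3
position: [0.4996, -0.2521, 0.3054]
tool_rot: [0.983, -0.185, -0.0, -0.001]
ft_force: [-0.0, 0.6, -1.7]
grip_width: 0.0155
```

```bash
python3 -c "
from h import *
camera('top');camera('top')
o,T,y=st();im=camera('wrist');cv2.imwrite('pics/w14.png',im[:,:,::-1])
m,cs=blobs(im,(105,120,40),(130,255,255),200,(270,150,375,245));print([cv2.boundingRect(c) for c in cs])
V=cv2.cvtColor(im,cv2.COLOR_RGB2HSV)
go(.4992,-.2545,.305,-21)"
```

```text
t24.40 pos [ 0.4998 -0.2519  0.3057] yaw -21.17 zax [-3.e-04  9.e-04 -1.e+00] F [ 0.71  0.33 -1.91] M [-0.068  0.041 -0.037] w0.0151
[(290, 171, 66, 66)]
t24.45 pos [ 0.4999 -0.2519  0.3058] yaw -21.15 zax [-2.e-04  6.e-04 -1.e+00] F [-0.07 -0.76 -1.32] M [-0.089  0.105 -0.017] w0.0154
offset cm [0.03 0.27 0.08] rot [-0.03  0.02 -0.15]
```

View pics/w14.png

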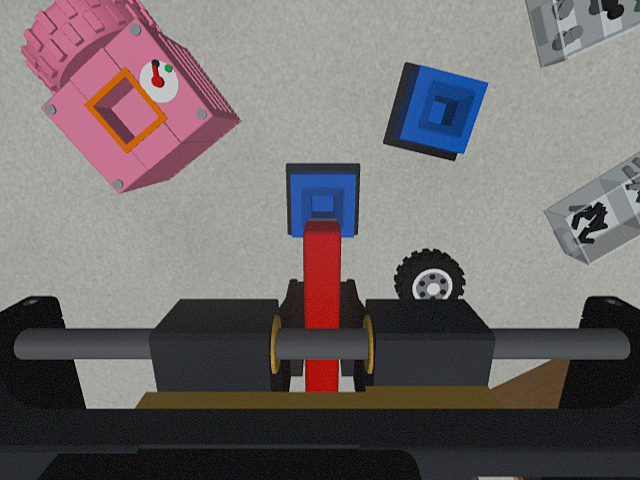

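```bash
python3 -c "
from h import *
o,T,y=st()
im=cv2.imread('pics/w14.png');
for r in(180,190,204,212): print(r,[int(v) for v in im[r,280:366,0]])
for u,v,z in((290,180,.05),(356,180,.05),(323,204,.05),(286,170,.006),(360.5,170,.006)):
  print(u,v,np.round(T[:3,:3].T@(onz(wray(T,(u,v)),z)-T[:3,3]),4))
c=lambda u,v,z:np.round(T[:3,:3].T@(onz(wray(T,(u,v)),z)-T[:3,3]),4)
print('bar',(304+341)/2)
"
```

```text
t24.45 pos [ 0.4999 -0.2519  0.3058] yaw -21.15 zax [-2.e-04  6.e-04 -1.e+00] F [-0.07 -0.76 -1.32] M [-0.089  0.105 -0.017] w0.0154
180 [155, 152, 164, 165, 166, 179, 64, 51, 45, 42, 140, 170, 168, 168, 166, 165, 169, 167, 174, 165, 165, 166, 165, 171, 166, 170, 168, 164, 167, 170, 165, 167, 164, 168, 172, 166, 164, 165, 168, 164, 166, 167, 168, 170, 172, 168, 171, 165, 166, 166, 166, 168, 168, 170, 170, 164, 166, 169, 166, 168, 167, 172, 166, 170, 166, 170, 166, 167, 167, 169, 168, 166, 168, 167, 178, 147, 61, 45, 49, 52, 174, 162, 157, 155, 157, 156]
190 [162, 161, 162, 162, 161, 165, 102, 53, 48, 39, 100, 173, 172, 165, 168, 169, 166, 165, 170, 164, 168, 140, 136, 138, 139, 140, 135, 139, 136, 136, 134, 137, 136, 136, 139, 137, 137, 137, 135, 131, 137, 139, 135, 139, 136, 137, 134, 135, 133, 136, 137, 136, 133, 134, 134, 136, 134, 140, 132, 137, 138, 131, 119, 141, 149, 165, 169, 169, 166, 171, 167, 165, 168, 167, 180, 119, 51, 43, 40, 86, 167, 162, 160, 159, 158, 161]
204 [154, 155, 159, 157, 159, 165, 132, 58, 42, 56, 36, 177, 173, 165, 168, 169, 168, 165, 169, 171, 172, 141, 1
[... 199 characters left out ...]
11, 152, 158, 169, 166, 167, 164, 168, 166, 165, 166, 173, 186, 69, 46, 46, 28, 163, 163, 157, 156, 163, 162, 157]
212 [160, 166, 166, 167, 162, 158, 172, 67, 44, 43, 37, 156, 175, 167, 168, 169, 165, 168, 165, 168, 172, 145, 134, 139, 134, 133, 139, 138, 136, 137, 145, 117, 89, 87, 84, 88, 85, 84, 84, 79, 86, 83, 86, 81, 84, 87, 85, 84, 86, 83, 82, 86, 85, 78, 92, 122, 117, 115, 119, 116, 117, 112, 122, 156, 153, 169, 166, 168, 167, 167, 168, 167, 170, 174, 146, 61, 41, 44, 56, 167, 165, 163, 161, 159, 156, 150]
290 180 [-0.0397 -0.0317  0.2558]
356 180 [ 0.0408 -0.0318  0.2558]
323 204 [ 0.0006 -0.0021  0.2558]
286 170 [-0.0488 -0.0395  0.2998]
360.5 170 [ 0.0508 -0.0396  0.2998]
bar 322.5
```

```bash
python3 -c "
from h import *
o,T,y=st()
im=cv2.imread('pics/w14.png')
print([(r,int(im[r,292:300,0].mean())) for r in range(160,242)])
print([(r,int(im[r,318:328,0].mean())) for r in range(180,218)])
c=lambda u,v,z:np.round(T[:3,:3].T@(onz(wray(T,(u,v)),z)-T[:3,3]),4)
for v in(164,171,178,237): print(v,c(323,v,.05),c(323,v,.006))
"
```

```text
t24.45 pos [ 0.4999 -0.2519  0.3058] yaw -21.15 zax [-2.e-04  6.e-04 -1.e+00] F [-0.07 -0.76 -1.32] M [-0.089  0.105 -0.017] w0.0154
[(160, 162), (161, 165), (162, 149), (163, 93), (164, 43), (165, 53), (166, 53), (167, 54), (168, 54), (169, 51), (170, 61), (171, 84), (172, 93), (173, 87), (174, 128), (175, 165), (176, 169), (177, 166), (178, 167), (179, 167), (180, 167), (181, 167), (182, 167), (183, 167), (184, 166), (185, 168), (186, 167), (187, 166), (188, 168), (189, 167), (190, 167), (191, 166), (192, 167), (193, 167), (194, 166), (195, 167), (196, 166), (197, 167), (198, 167), (199, 167), (200, 166), (201, 166), (202, 168), (203, 167), (204, 168), (205, 167), (206, 168), (207, 168), (208, 166), (209, 167), (210, 168), (211, 167), (212, 168), (213, 167), (214, 167), (215, 167), (216, 167), (217, 167), (218, 165), (219, 168), (220, 166), (221, 166), (222, 166), (223, 165), (224, 168), (225, 165), (226, 168), (227, 166), (228, 165), (229, 166), (230, 166), (231, 166), (232, 167), (233, 167), (234, 165), (235, 168), (236, 166), (237, 162), (238, 161), (239, 159), (240, 158), (241, 156)]
[(180, 167), (181, 166), (182, 167), (183, 167), (184, 166), (185, 167), (186, 164), (187, 148), (188, 139), (189, 139), (190, 135), (191, 135), (192, 135), (193, 135), (194, 132), (195, 149), (196, 165), (197, 167), (198, 167), (199, 166), (200, 166), (201, 166), (202, 166), (203, 165), (204, 166), (205, 167), (206, 165), (207, 166), (208, 167), (209, 167), (210, 175), (211, 131), (212, 83), (213, 91), (214, 91), (215, 92), (216, 90), (217, 99)]
164 [ 0.0005 -0.0508  0.2558] [ 0.0006 -0.0474  0.2998]
171 [ 0.0005 -0.0425  0.2558] [ 0.0007 -0.0382  0.2998]
178 [ 0.0005 -0.0341  0.2558] [ 0.0007 -0.029   0.2998]
237 [0.0007 0.0408 0.2558] [0.0008 0.0539 0.2997]
```

The stand is centred within about 1–2 mm of the remembered spot: its top spans columns 290–356 and rows 174–237. I'll lower to just above the guide.

drive_tool --plan '[{"offset": [0.04,0.22,0.3],"delta_rot": [0,0,-0.15],"jaw": 1},{"offset": [0.04,0.22,1.5],"delta_rot": [0,0,-0.15],"jaw": 1},{"offset": [0.04,0.22,3.5],"delta_rot": [0,0,-0.15],"jaw": 1},{"offset": [0.04,0.22,6],"delta_rot": [0,0,-0.15],"jaw": 1},{"offset": [0.04,0.22,8.5],"delta_rot": [0,0,-0.15],"jaw": 1},{"offset": [0.04,0.22,9.8],"delta_rot": [0,0,-0.15],"jaw": 1},{"offset": [0.04,0.22,10],"delta_rot": [0,0,-0.15],"jaw": 1},{"offset": [0.04,0.22,10],"delta_rot": [0,0,-0.15],"jaw": 1}]'

```text
time: 25.12
position: [0.4991, -0.2549, 0.2049]
tool_rot: [0.983, -0.182, -0.001, -0.001]
ft_force: [0.3, -0.3, -1.3]
grip_width: 0.0158
```

```bash
python3 -c "
from h import *
im=camera('side');s=cv2.resize(im[240:370,330:440],None,fx=5,fy=5,interpolation=cv2.INTER_CUBIC)[:600];cv2.imwrite('pics/s15.png',s[:,:,::-1])
go(.4992,-.2545,.1393,-21)"
```

```text
t25.17 pos [ 0.4999 -0.2555  0.2061] yaw -21.03 zax [ 4.e-04 -3.e-04 -1.e+00] F [-0.22 -0.93 -1.01] M [-0.131  0.053  0.029] w0.0158
offset cm [-0.1  -0.07  6.68] rot [ 0.01 -0.03 -0.03]
```

View pics/s15.png

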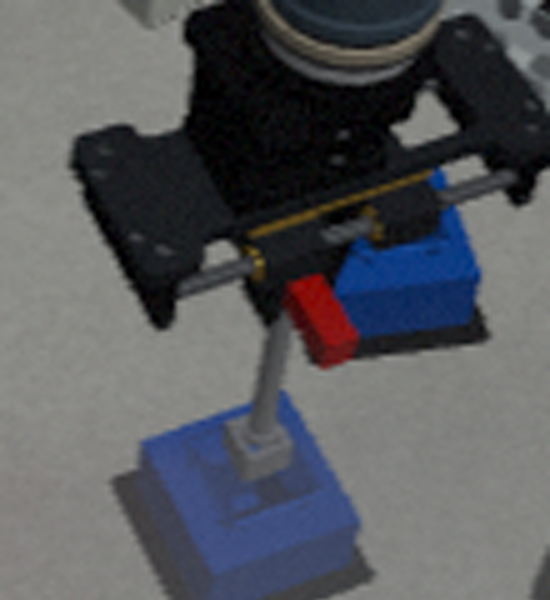

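The socket is just over the guide, in line with the pocket.

drive_tool --plan '[{"offset": [-0.03,0,0.8],"delta_rot": [0,0,0],"jaw": 1},{"offset": [-0.03,0,1.6],"delta_rot": [0,0,0],"jaw": 1},{"offset": [-0.03,0,2.3],"delta_rot": [0,0,0],"jaw": 1},{"offset": [-0.03,0,2.8],"delta_rot": [0,0,0],"jaw": 1},{"offset": [-0.03,0,3],"delta_rot": [0,0,0],"jaw": 1},{"offset": [-0.03,0,3],"delta_rot": [0,0,0],"jaw": 1},{"offset": [-0.03,0,3],"delta_rot": [0,0,0],"jaw": 1},{"offset": [-0.03,0,3],"delta_rot": [0,0,0],"jaw": 1}]'

```text
time: 25.83
position: [0.4994, -0.2557, 0.176]
tool_rot: [0.983, -0.183, 0.0, 0.0]
ft_force: [0.1, 0.6, -1.9]
grip_width: 0.0157
```

```bash
python3 -c "
from h import *
avg(3);go(.4992,-.2545,.1393,-21)"
```

```text
avg F [ 0.01  0.05 -1.61] M [-0.081  0.095 -0.015] sdF [0.14 0.58 0.32] sdM [0.009 0.031 0.007]
t25.93 pos [ 0.4994 -0.2557  0.1761] yaw -21.06 zax [ 7.e-04 -5.e-04 -1.e+00] F [-0.19  0.33 -1.8 ] M [-0.093  0.052 -0.005] w0.0154
offset cm [-0.06 -0.1   3.68] rot [ 0.01 -0.05 -0.06]
```

drive_tool --plan '[{"offset": [-0.05,-0.1,0.5],"delta_rot": [0,0,0],"jaw": 1},{"offset": [-0.05,-0.1,1.1],"delta_rot": [0,0,0],"jaw": 1},{"offset": [-0.05,-0.1,1.7],"delta_rot": [0,0,0],"jaw": 1},{"offset": [-0.05,-0.1,2.3],"delta_rot": [0,0,0],"jaw": 1},{"offset": [-0.05,-0.1,2.8],"delta_rot": [0,0,0],"jaw": 1},{"offset": [-0.05,-0.1,3.2],"delta_rot": [0,0,0],"jaw": 1},{"offset": [-0.05,-0.1,3.4],"delta_rot": [0,0,0],"jaw": 1},{"offset": [-0.05,-0.1,3.4],"delta_rot": [0,0,0],"jaw": 1}]'

```text
time: 26.6
position: [0.4987, -0.2541, 0.141]
tool_rot: [0.983, -0.183, -0.001, -0.0]
ft_force: [-0.2, 0.8, -1.2]
grip_width: 0.0158
```

```bash
python3 -c "
from h import *
avg(3);go(.4992,-.2545,.1393,-21)"
```

```text
avg F [-0.17  0.76 -1.38] M [-0.102  0.077  0.01 ] sdF [0.09 0.4  0.48] sdM [0.043 0.053 0.021]
t26.70 pos [ 0.4991 -0.2544  0.1417] yaw -21.06 zax [ 1.e-04 -1.e-04 -1.e+00] F [-0.23  1.26 -2.03] M [-0.111  0.131 -0.005] w0.0155
offset cm [0.01 0.01 0.24] rot [ 0.   -0.   -0.06]
```

drive_tool --plan '[{"offset": [0,0,0.05],"delta_rot": [0,0,0],"jaw": 1},{"offset": [0,0,0.1],"delta_rot": [0,0,0],"jaw": 1},{"offset": [0,0,0.15],"delta_rot": [0,0,0],"jaw": 1},{"offset": [0,0,0.2],"delta_rot": [0,0,0],"jaw": 1},{"offset": [0,0,0.25],"delta_rot": [0,0,0],"jaw": 1},{"offset": [0,0,0.25],"delta_rot": [0,0,0],"jaw": 1},{"offset": [0,0,0.25],"delta_rot": [0,0,0],"jaw": 1},{"offset": [0,0,0.25],"delta_rot": [0,0,0],"jaw": 1}]'

```text
time: 27.37
position: [0.4991, -0.2544, 0.1393]
tool_rot: [0.983, -0.183, 0.0, 0.0]
ft_force: [0.9, 0.4, -1.6]
grip_width: 0.0156
```

```bash
python3 -c "
from h import *
st();avg(3)"
```

```text
t27.37 pos [ 0.4991 -0.2544  0.1393] yaw -21.06 zax [ 2.e-04 -2.e-04 -1.e+00] F [ 0.9   0.43 -1.56] M [-0.1    0.099  0.   ] w0.0156
avg F [ 0.41 -0.11 -1.26] M [-0.112  0.072  0.015] sdF [0.37 0.55 0.3 ] sdM [0.032 0.023 0.013]
```

drive_tool --plan '[{"offset": [0,0,0.02],"delta_rot": [0,0,0],"jaw": 1},{"offset": [0,0,0.04],"delta_rot": [0,0,0],"jaw": 1},{"offset": [0,0,0.06],"delta_rot": [0,0,0],"jaw": 1},{"offset": [0,0,0.07],"delta_rot": [0,0,0],"jaw": 1},{"offset": [0,0,0.07],"delta_rot": [0,0,0],"jaw": 1},{"offset": [0,0,0.07],"delta_rot": [0,0,0],"jaw": 1},{"offset": [0,0,0.07],"delta_rot": [0,0,0],"jaw": 1},{"offset": [0,0,0.07],"delta_rot": [0,0,0],"jaw": 1}]'

```text
time: 28.13
position: [0.4995, -0.2546, 0.1393]
tool_rot: [0.983, -0.183, 0.001, 0.0]
ft_force: [-1.0, -0.4, 5.2]
grip_width: 0.0156
```

```bash
python3 -c "
from h import *
st();avg(3)"
```

```text
t28.13 pos [ 0.4995 -0.2546  0.1393] yaw -21.06 zax [ 1.1e-03 -9.0e-04 -1.0e+00] F [-1.03 -0.44  5.16] M [0.003 0.195 0.015] w0.0156
avg F [-0.22  0.16  5.01] M [0.027 0.198 0.009] sdF [0.6  0.52 0.5 ] sdM [0.023 0.01  0.011]
```

The key is on the floor at the original height, with about 6.5 N on it. I'll unload and let go.

drive_tool --plan '[{"offset": [0,0,-0.04],"delta_rot": [0,0,0],"jaw": 1},{"offset": [0,0,-0.06],"delta_rot": [0,0,0],"jaw": 1.3},{"offset": [0,0,-0.06],"delta_rot": [0,0,0],"jaw": 2},{"offset": [0,0,-0.06],"delta_rot": [0,0,0],"jaw": 3},{"offset": [0,0,-0.06],"delta_rot": [0,0,0],"jaw": 4},{"offset": [0,0,-0.06],"delta_rot": [0,0,0],"jaw": 5},{"offset": [0,0,-0.06],"delta_rot": [0,0,0],"jaw": 5},{"offset": [0,0,-0.06],"delta_rot": [0,0,0],"jaw": 5}]'

```text
time: 28.9
position: [0.4989, -0.2543, 0.139]
tool_rot: [0.983, -0.183, -0.0, -0.0]
ft_force: [1.1, 0.0, 0.6]
grip_width: 0.0449
```

```bash
python3 -c "
from h import *
st();im=camera('wrist');cv2.imwrite('pics/w16.png',im[:,:,::-1]);st()"
```

```text
t28.90 pos [ 0.4989 -0.2543  0.139 ] yaw -21.06 zax [-3.e-04  2.e-04 -1.e+00] F [1.13 0.   0.58] M [-0.054  0.056 -0.018] w0.0449
t28.95 pos [ 0.499  -0.2543  0.139 ] yaw -21.06 zax [-2.e-04  1.e-04 -1.e+00] F [-0.01 -0.06 -1.23] M [-0.097  0.07   0.013] w0.0469
```

View pics/w16.png

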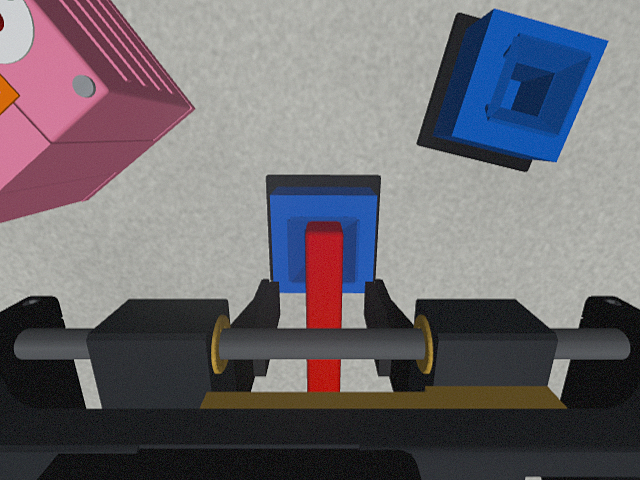

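The fingers are clear on both sides of the bar (x≈323). Next I'll lift away straight up.

drive_tool --plan '[{"offset": [0,0,-0.5],"delta_rot": [0,0,0],"jaw": 6},{"offset": [0,0,-2],"delta_rot": [0,0,0],"jaw": 6},{"offset": [0,0,-4.5],"delta_rot": [0,0,0],"jaw": 6},{"offset": [0,0,-7.5],"delta_rot": [0,0,0],"jaw": 6},{"offset": [0,0,-10.5],"delta_rot": [0,0,0],"jaw": 6},{"offset": [0,-3,-12],"delta_rot": [0,0,0],"jaw": 6},{"offset": [0,-6.5,-12],"delta_rot": [0,0,0],"jaw": 6},{"offset": [0,-8,-12],"delta_rot": [0,0,0],"jaw": 6}]'

```text
time: 29.62
position: [0.5291, -0.1773, 0.2614]
tool_rot: [0.983, -0.182, 0.002, -0.0]
ft_force: [-1.6, -0.4, -0.4]
grip_width: 0.0597
```

drive_tool --plan '[{"offset": [-3,-2,0],"delta_rot": [0,0,0],"jaw": 6},{"offset": [-6,-3,0],"delta_rot": [0,0,0],"jaw": 6},{"offset": [-9,-3,0],"delta_rot": [0,0,0],"jaw": 6},{"offset": [-11,-3,0],"delta_rot": [0,0,0],"jaw": 6},{"offset": [-12,-3,0],"delta_rot": [0,0,0],"jaw": 6},{"offset": [-12,-3,0],"delta_rot": [0,0,0],"jaw": 6},{"offset": [-12,-3,0],"delta_rot": [0,0,0],"jaw": 6},{"offset": [-12,-3,0],"delta_rot": [0,0,0],"jaw": 6}]'

```text
time: 30.28
position: [0.4284, -0.1097, 0.2597]
tool_rot: [0.983, -0.183, 0.001, 0.0]
ft_force: [0.4, -0.5, 0.8]
grip_width: 0.06
```

```bash
python3 -c "
from h import *
st()
for n in('side','top'):
  im=camera(n);cv2.imwrite(f'pics/{n}_end.png',im[:,:,::-1])
im=cv2.imread('pics/side_end.png')[:,:,::-1].copy()
hs=cv2.cvtColor(im,cv2.COLOR_RGB2HSV)
m,cs=blobs(im,(0,150,90),(6,255,255),10,(345,280,410,370))
for c in cs[:2]: print(cv2.minAreaRect(c))
im=cv2.imread('pics/top_end.png')[:,:,::-1].copy();m,cs=blobs(im,(0,150,90),(6,255,255),10,(405,225,470,290))
for c in cs[:2]: print(cv2.minAreaRect(c))
st()"
```

```text
t30.28 pos [ 0.4284 -0.1097  0.2597] yaw -21.09 zax [ 0.0026 -0.0014 -1.    ] F [ 0.38 -0.54  0.83] M [-0.06   0.04   0.028] w0.0600
((384.8384704589844, 309.0923156738281), (35.225860595703125, 6.077701091766357), 60.2551155090332)
((446.6387023925781, 251.36859130859375), (22.469606399536133, 6.236810207366943), 19.98310661315918)
t30.38 pos [ 0.4281 -0.1096  0.2593] yaw -21.09 zax [ 1.4e-03 -7.0e-04 -1.0e+00] F [ 0.93 -0.35  0.46] M [-0.082  0.075 -0.035] w0.0597
```

View pics/side_end.png

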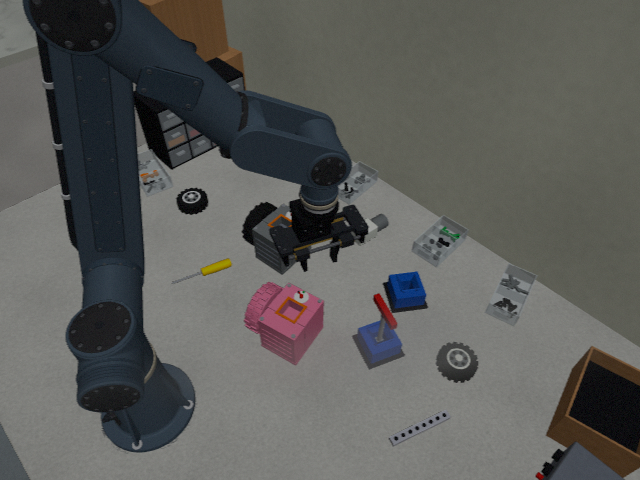

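View pics/top_end.png

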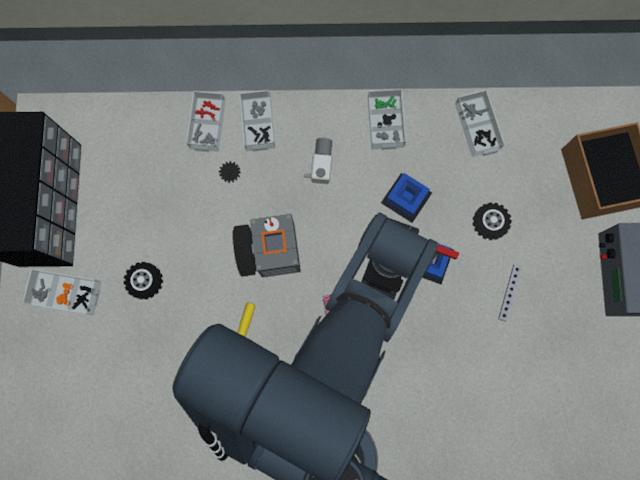

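```bash
python3 -c "
import cv2,numpy as np
a=cv2.imread('pics/top_end.png')[210:245,255:290];b=cv2.imread('pics/w13.png')[150:200,295:345]
cv2.imwrite('pics/zend.png',np.hstack([cv2.resize(a,(400,400),interpolation=cv2.INTER_CUBIC),cv2.resize(b,(400,400),interpolation=cv2.INTER_CUBIC)]))"
sed -i '/^for f,pos/,$d' ptr.py
python3 -c "
from ptr import *
for z in(.121,.125):
  a,g,b,H=ang('w13',[.5304,.1449,.3097],-87.3,z);print(a,g,b,b-a,a-g)"
```

```text
0.34454933749960753 0.33776533282290644 1.1307873470727936 0.786238009573186 0.006784004676701094
0.34454933749960426 0.34773740185119795 1.1582985899980809 0.8137492524984766 -0.003188064351593689
```

View pics/zend.png

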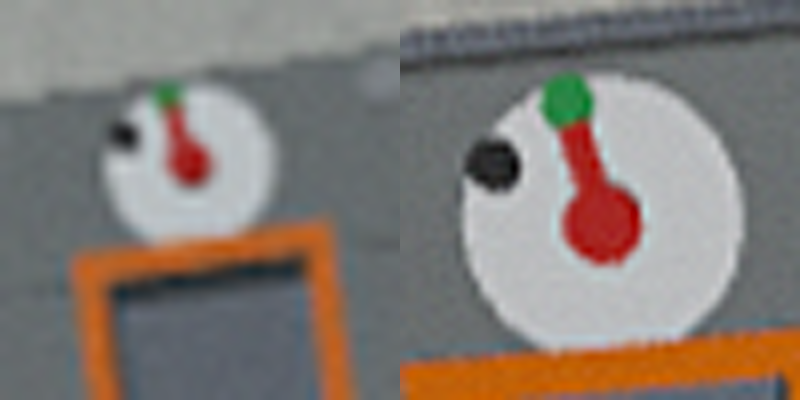

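The pointer is on the green dot (about 0.80 rad), and the key bar is back at its start pixels. Handing in.

```bash
python3 -c "
from h import *
st();print(hand_in())"
```

```text
t30.38 pos [ 0.4281 -0.1096  0.2593] yaw -21.09 zax [ 1.4e-03 -7.0e-04 -1.0e+00] F [ 0.93 -0.35  0.46] M [-0.082  0.075 -0.035] w0.0597
the job is handed in; nothing more can be done
None
```

The job is done and handed in at 30.4 s. I turned the stem clockwise until it met its stop, then stood the key back in the nearer blue stand and let go.

- **Feeling for the stem:** the socket touched the stem's square with the rim about 87 mm below the mouth, under about 7.5 N. A clockwise sweep found the heading, and the socket dropped about 12 mm onto the washer, pressing it with only 2 to 3 N.
- **Stop:** I stopped when the turning moment rose to about 0.137 N m averaged. In the last 0.043 rad of key turn the pointer moved only 0.012 rad.
- **Moment margin:** single readings there scattered by about 0.03 N m, and one read 0.154, just above the 0.15 limit. The averaged value is under it, but the margin is thin.
- **Pointer:** after I drew the key out, the wrist picture put the pointer within 0.01 rad of the green dot, turned 0.79 to 0.81 rad. The final top picture shows it on the dot too.
- **Key back in the stand:** it touched the floor at the height it was taken from (TCP 0.1393 m). In the side view the bar is within 0.3 px and 0.5° of its starting place. In the final top view the arm hid part of the bar, so only its angle could be checked there.
- **Other things on the table:** those in view in the last pictures look unmoved, judged by eye, and the robot is touching nothing.

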